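Clear the carton sealer, book the batch and set the next programme

ROBOT

A 6-joint arm with a two-finger parallel gripper is mounted at the origin on the work surface. World frame = base frame: x ahead of the robot, y to its left, z up, the work surface at z = 0. Lengths are in m, angles in rad, forces in N, time in s.
With the tool pointing down it reaches from about 0.4 to 0.825 m from the base axis. Payload 7 kg.
Tool frame: the origin (TCP) lies on the centre line of the jaws, within the pads' length; the fingertips stand 22 mm ahead of it and the grasp point (between the pads) lies 3 mm ahead of it (arm.tcp_to_tips is the distance from the TCP to the fingertips, in m); z points along the fingers, y is the line along which they close (so a half turn about z gives the same grasp; the last joint's range is limited). The gripper opens to 88 mm and grips with 3 to 60 N. Pads are 19 mm wide; open, the fingers measure 130 mm over their backs; the gripper's body (78 mm by 193 mm) begins 47 mm behind the grasp point.
Start: joints at [1.47, 0.359, 0.012, 0, -1.224, -0.288], TCP at [0.256, 0.625, 0.249] pointing down, gripper open.
Joint ranges: [-3.07, 3.07], [-1.43, 2.12], [-1.02, 1.25], [-3.03, 1.67], [-3.05, -0], [-3.03, 3.03]. Speed limits (rad/s): [2.39, 2.39, 3.01, 3.14, 3.14, 3.14].

INTERFACE

Orientations are given as [roll, pitch, yaw] about the fixed x, y, z axes, in that order (R = Rz(yaw) Ry(pitch) Rx(roll)).
In Python, from station import arm gives the robot as it stands.
- The arm moves only by the tool jog_arm, never from a script. Its argument "targets" is a list of rows, each an object of numbers: "dx", "dy", "dz": the shift along the tool's x, y, z in mm; "rx", "ry", "rz": the turn, a rotation vector about the tool's x, y, z in rad; "gripper": the closure, from 0 (fully open) to 1 (shut). In form: [{"dx": .., "dy": .., "dz": .., "rx": .., "ry": .., "rz": .., "gripper": ..}, ...]. A call has exactly 8 rows; each row is the pose to reach, as a shift and turn from the pose commanded when the call began, along the tool's axes at that moment; what a row does not reach only later rows make up. A row lasts 1/12 s, in which the tool goes at most 41.7 mm and 7.16 degrees, less where a joint would pass 70% of its speed; a pose out of reach is approached as far as the arm can. A call with a gripper value outside its range is refused whole. The fingers move at their own pace and stop on an object; "force" is the grip in N (left out, the last holds). Time passes only in rows, so rows that repeat a pose let the fingers close, or fill a call up. It gives the time, the measured TCP pose, the force, the opening and the grip force at its end, in the units of the state.
- arm.get_state(): the state, without advancing time (a new reading comes with each control period).
- arm.grab_frame(name): name is "scene" or "top"; returns a dict with "frame" (400x640x3 uint8, red, green, blue), "z_map" (400x640 float32, m along the optical axis (not along the pixel's ray), 0 where there is no reading), "fx", "fy", "cx", "cy" (pixels), "view" (4x4, takes a point from world to camera coordinates). Camera axes: x right, y down, z forward; pixel columns grow to the right and rows downward; lengths in m; the calibration is good to about 2 mm. A picture is of the moment at which its call begins.
- arm.job_done(): hands the job in; it is judged then, once.
The state is a dict: "t": time; "q": joint angles; "qd": joint speeds; "joint_efforts": joint torques, N m; "eef_pos": TCP position; "ee_rot": TCP orientation; "force": force on the tool from outside, world axes, zero at the start; "moment": the same for the moment, N m; "width": finger opening in m; "gripper_force": force on a finger pad.
Only numpy, scipy, OpenCV 4.12 (cv2) and the standard library are available. Lean on these libraries where they do the work, as an engineer would, in place of code of your own. Each camera call takes 0.05 s, during which the arm holds its last target. There are 200 camera calls.

TASK

Move every finished tea carton from the sealer's catch tray into the tote, each down on the tote's floor and none on top of another; only then take the hand scanner, hold its window squarely facing the middle of the tote's label from about 80 mm away, steady for two seconds, and lay it back flat on the middle of its mat, along it and window side down, as it lay. The sealer must also be left ready for its next programme: slide switches 1, 3, 4 and 7 fully on and switches 2, 5, 6 and 8 fully off, counted from the left as seen from the tray, on being towards the hood. Leave the jar and the mug where they are.

Things in the scene. Friction and masses are not known exactly. Their poses are not given: they have to be found in the camera images.
- sealer: Carton sealer, fixed: white housing 200 (x) x 280 (y) x 110 mm high; on the back of its top (x = 25 to 100 mm) a grey hood, 260 mm wide, 150 mm high, 170 mm with its roller. Origin: centre of the housing's underside; +x from catch tray to hood (away from the robot), +y to the robot's left. Eight slide switches side by side on top, in front of the hood
- tray_floor (a point): Centre of the floor of the catch tray in front of the sealer (axes as the sealer). Low steel tray, inside 85 (x) x 312 (y) mm, floor 10 mm above the worktop, walls 4 mm thick, 12 mm above the floor. An open gap of 48 mm lies between tray and housing, save for two struts near the ends, 8 mm high
- carton1_center (a point): Centre of a finished carton: plain cardboard block with a paper band, 62 (x) x 38 (y) x 52 (z) mm, about 80 g, upright in the tray with its long side along the tray. Two to four cartons are there; the others are absent (None)
- carton2_center (a point): Centre of a finished carton: plain cardboard block with a paper band, 62 (x) x 38 (y) x 52 (z) mm, about 80 g, upright in the tray with its long side along the tray. Two to four cartons are there; the others are absent (None)
- carton3_center (a point): Centre of a finished carton: plain cardboard block with a paper band, 62 (x) x 38 (y) x 52 (z) mm, about 80 g, upright in the tray with its long side along the tray. Two to four cartons are there; the others are absent (None)
- carton4_center (a point): Centre of a finished carton: plain cardboard block with a paper band, 62 (x) x 38 (y) x 52 (z) mm, about 80 g, upright in the tray with its long side along the tray. Two to four cartons are there; the others are absent (None)
- tote: Open grey plastic tote, fixed, outside 200 (x) x 180 (y) x 50 mm high, walls and floor 5 mm. Origin: centre of its underside; z up. Its +x end (away from the robot) carries the label
- label: Barcode label 60 x 66 mm on a plate over the tote's far (+x) rim, tilted 45 degrees, facing up and back over the tote. Origin: centre of its face; z is the face's outward normal, y runs across the bars. It lies 128 mm from the tote's origin along tote x, 78 mm above its underside
- scanner_grip (a point): Centre of the scanner's white handle, near its centre of mass (x towards the head, z up from the flat underside). Hand scanner, 160 g: handle 125 long (90 mm behind to 35 mm ahead of this point) x 30 wide x 34 mm high; grey head 48 wide x 40 mm high, 33 to 91 mm ahead. It lies flat on the mat; this point is 17 mm above the underside
- scanner: The scanner as a whole; origin on its underside, 17 mm below scanner_grip
- window: The scanner's amber window under the nose of its head. Origin: centre of the window, 79 mm ahead of scanner_grip and 7 mm below it; its x is the viewing direction, 45 degrees forward and down when the scanner is level; its y is the scanner's y
- mat: Black rubber mat of the scanner, fixed, 200 (x) x 85 (y) x 4 mm. Origin: centre of its underside. The scanner starts on it, lying along it
- sw1 (a joint): Switch 1 of 8 (1 leftmost seen from the tray): travel in m, 0 = off (towards the tray), 0.020 = on (towards the hood). Takes about 1.2 N, stays where left, even half-way. White upright tab 6 (along travel) x 10 (across) x 18 mm high, foot 112, top 130 mm above the worktop; in the sealer's frame at y = 91 mm, x = -65 mm when off, -45 mm when on
- sw2 (a joint): Switch 2 of 8 (1 leftmost seen from the tray): travel in m, 0 = off (towards the tray), 0.020 = on (towards the hood). Takes about 1.2 N, stays where left, even half-way. White upright tab 6 (along travel) x 10 (across) x 18 mm high, foot 112, top 130 mm above the worktop; in the sealer's frame at y = 65 mm, x = -65 mm when off, -45 mm when on
- sw3 (a joint): Switch 3 of 8 (1 leftmost seen from the tray): travel in m, 0 = off (towards the tray), 0.020 = on (towards the hood). Takes about 1.2 N, stays where left, even half-way. White upright tab 6 (along travel) x 10 (across) x 18 mm high, foot 112, top 130 mm above the worktop; in the sealer's frame at y = 39 mm, x = -65 mm when off, -45 mm when on
- sw4 (a joint): Switch 4 of 8 (1 leftmost seen from the tray): travel in m, 0 = off (towards the tray), 0.020 = on (towards the hood). Takes about 1.2 N, stays where left, even half-way. White upright tab 6 (along travel) x 10 (across) x 18 mm high, foot 112, top 130 mm above the worktop; in the sealer's frame at y = 13 mm, x = -65 mm when off, -45 mm when on
- sw5 (a joint): Switch 5 of 8 (1 leftmost seen from the tray): travel in m, 0 = off (towards the tray), 0.020 = on (towards the hood). Takes about 1.2 N, stays where left, even half-way. White upright tab 6 (along travel) x 10 (across) x 18 mm high, foot 112, top 130 mm above the worktop; in the sealer's frame at y = -13 mm, x = -65 mm when off, -45 mm when on
- sw6 (a joint): Switch 6 of 8 (1 leftmost seen from the tray): travel in m, 0 = off (towards the tray), 0.020 = on (towards the hood). Takes about 1.2 N, stays where left, even half-way. White upright tab 6 (along travel) x 10 (across) x 18 mm high, foot 112, top 130 mm above the worktop; in the sealer's frame at y = -39 mm, x = -65 mm when off, -45 mm when on
- sw7 (a joint): Switch 7 of 8 (1 leftmost seen from the tray): travel in m, 0 = off (towards the tray), 0.020 = on (towards the hood). Takes about 1.2 N, stays where left, even half-way. White upright tab 6 (along travel) x 10 (across) x 18 mm high, foot 112, top 130 mm above the worktop; in the sealer's frame at y = -65 mm, x = -65 mm when off, -45 mm when on
- sw8 (a joint): Switch 8 of 8 (1 leftmost seen from the tray): travel in m, 0 = off (towards the tray), 0.020 = on (towards the hood). Takes about 1.2 N, stays where left, even half-way. White upright tab 6 (along travel) x 10 (across) x 18 mm high, foot 112, top 130 mm above the worktop; in the sealer's frame at y = -91 mm, x = -65 mm when off, -45 mm when on
- jar: Bystander: glass jar, 80 mm across, 150 mm high; origin under its centre
- mug: Bystander: white mug, 84 mm across, 90 mm high; origin under its centre
Not all that is in view belongs to the job. What is shaped like the part that bears carton2_center but pink or purple is not meant.

How it is judged:
By the outcome, as a careful person would: the job done as asked, in the order asked, and still so for the second after the job is handed in, with the robot touching nothing.
Of carton1, carton2, carton3, carton4 only 2 to 4 are there at a start; the rules pass over those that are not, and their reading is None.
At some moment in a run one of carton1, carton2, carton3, carton4 may be knocked a few centimetres aside while the robot is not near it.
It also fails if it takes over 210 s, if anything falls off the work surface, if the arm or the gripper's body presses on something with over 40 N, if the wrist force passes 120 N, or if a joint passes its speed limit or range.

## Working session

There is one attempt and no reset: what is moved stays moved. The work goes in short steps, Python scripts to look and compute and a tool call to move; the robot and the scene stay as the last step left them, time stands still between calls to the robot, and variables do not carry over. Pictures are saved under pics/ and viewed, at most 14 in all, crops included, and the job is handed in when it is done.

Besides the shell and the picture viewer there is one more tool, called after "Emit:" in YAML: its name, and indented under it one key for each argument. jog_arm: Moves the arm, as the interface text tells. Its arguments: {"type":"object","properties":{"targets":{"type":"array","items":{"type":"object","properties":{"dx":{"type":"number"},"dy":{"type":"number"},"dz":{"type":"number"},"rx":{"type":"number"},"ry":{"type":"number"},"rz":{"type":"number"},"gripper":{"type":"number"}}}},"force":{"type":"number"}},"required":["targets"]}

```bash
ls; mkdir -p pics; cat > h.py <<'E'
import numpy as np, cv2
from station import arm
from scipy.spatial.transform import Rotation as R
def grab(n):
    d=arm.grab_frame(n); np.savez('last_'+n+'.npz',**d); return d
def save(img,p,s=1): cv2.imwrite('pics/'+p,cv2.resize(img[...,::-1],None,fx=s,fy=s,interpolation=cv2.INTER_CUBIC))
def cloud(d):
    v,u=np.mgrid[0:400,0:640]; z=d['z_map']
    c=np.stack([(u-d['cx'])/d['fx']*z,(v-d['cy'])/d['fy']*z,z,np.ones_like(z)],-1)
    w=c@np.linalg.inv(d['view']).T; w=w[...,:3]; w[z==0]=np.nan; return w
def ray(d,u,v,h):
    T=np.linalg.inv(d['view']); r=T[:3,:3]@np.array([(u-d['cx'])/d['fx'],(v-d['cy'])/d['fy'],1]); o=T[:3,3]
    return o+r*(h-o[2])/r[2]
def st():
    s=arm.get_state(); print('t',round(s['t'],2),'p',np.round(np.array(s['eef_pos'])*1e3,1),'rpy',np.round(s['ee_rot'],3),'q',np.round(s['q'],2),'F',np.round(s['force'],1),'w',round(s['width']*1e3,1),'gf',round(s['gripper_force'],1)); return s
E
python3 - <<'E'
from h import *
st()
for n in('scene','top'):
    d=grab(n); save(d['frame'],n+'0.png',1.25); print(n,d['fx'],d['cx'],d['cy'],np.linalg.inv(d['view']).round(3).tolist())
E
```

```text
pics
t 0.0 p [255.7 624.2 247.6] rpy [ 3.14  -0.    -0.389] q [ 1.47  0.36  0.01 -0.   -1.22 -0.29] F [ 0.9 -0.1  0.3] w 87.6 gf 0.0
scene 476.4224128578833 319.5820557079446 211.75106511714262 [[-0.101, 0.737, -0.668, 1.512], [0.995, 0.085, -0.056, 0.085], [0.015, -0.67, -0.742, 1.142], [0.0, 0.0, 0.0, 1.0]]
top 360.9325532580069 320.7795464942677 204.9124301482731 [[-0.027, -0.995, 0.099, 0.452], [-1.0, 0.026, -0.015, 0.013], [0.012, -0.099, -0.995, 1.217], [0.0, 0.0, 0.0, 1.0]]
```

View pics/scene0.png

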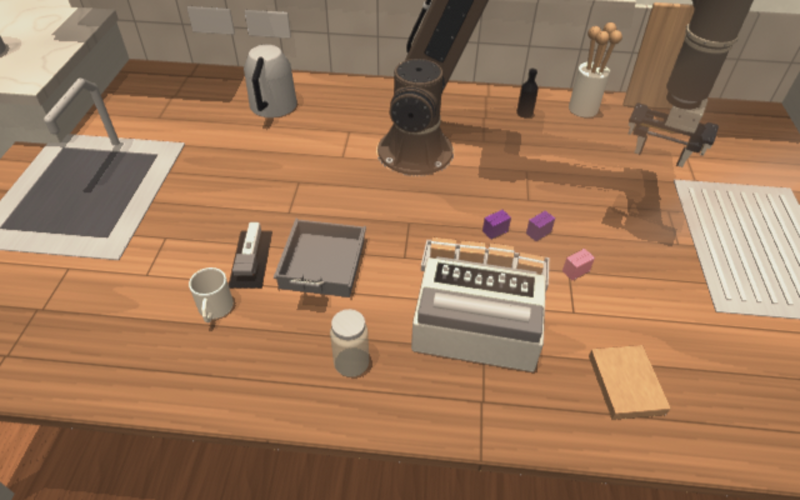

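View pics/top0.png

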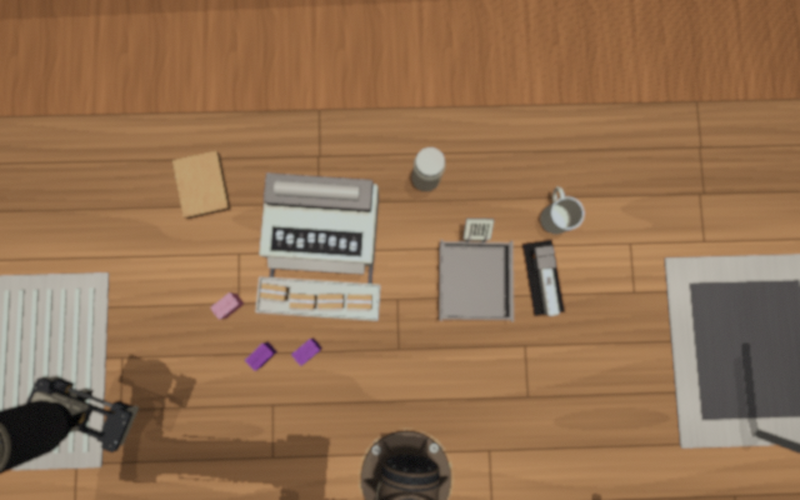

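The pictures show the sealer at top(320,220) with four brown cartons in its tray at top (272,292), (301,301), (330,301) and (359,302). The tote is at (476,281), the scanner and mat at (545,278), the jar at (428,170) and the mug at (562,214). The pink and purple blocks at (226,306), (260,356) and (306,352) are decoys outside the tray. I'll enlarge next and measure from the depth.

```bash
cat > m.py <<'E'
from h import *
d=dict(np.load('last_top.npz')); w=cloud(d); f=d['frame']
def rect(m,name):
    n,l,s,c=cv2.connectedComponentsWithStats(m.astype(np.uint8))
    for i in range(1,n):
        if s[i,4]<25: continue
        k=l==i; p=w[k]; p=p[~np.isnan(p[:,0])]
        (cx,cy),(a,b),ang=cv2.minAreaRect((p[:,:2]*1e3).astype(np.float32))
        print(name,'pix',c[i].round(0),'ctr',round(cx,1),round(cy,1),'size',round(a,1),round(b,1),'ang',round(ang,1),'z',(np.nanmedian(p[:,2])*1e3).round(1))
Z=w[...,2]; X=w[...,0];Y=w[...,1]
E
python3 - <<'E'
from m import *
hsv=cv2.cvtColor(f,cv2.COLOR_RGB2HSV)
save(f[130:265,190:480],'cropA.png',2.7)
reg=(X>0.2)&(X<0.85)&(np.abs(Y)<0.6)
u=np.arange(640)[None,:]*np.ones((400,1)); v=np.arange(400)[:,None]*np.ones((1,640))
rect(reg&(abs(Z-.062)<.006)&(u<310)&(v>215),'carton')
rect(reg&(abs(Z-.110)<.006)&(u<310),'housing')
rect(reg&(abs(Z-.26)<.012)&(u<310),'hood')
rect(reg&(abs(Z-.050)<.005)&(u>340)&(u<420),'toterim')
rect(reg&(Z>.003)&(Z<.1)&(u>345)&(u<415),'tote all')
blk=(hsv[...,2]<60)
rect(reg&blk&(u>410)&(u<460),'mat')
rect(reg&(Z>.025)&(u>415)&(u<455)&(v>195),'scanner')
rect(reg&(Z>.13)&(u>320)&(u<370),'jar')
rect(reg&(Z>.05)&(u>425)&(u<480)&(v<190),'mug')
rect(reg&(Z>.01)&(Z<.04)&(u<310)&(v>218)&(v<260),'tray')
E
```

```text
carton pix [218. 233.] ctr 486.0 327.5 size 62.7 37.7 ang 81.4 z 62.1
carton pix [241. 240.] ctr 461.0 253.9 size 60.5 37.9 ang 87.2 z 62.1
carton pix [264. 240.] ctr 457.7 181.6 size 61.8 34.9 ang 88.5 z 62.3
carton pix [287. 241.] ctr 455.7 108.4 size 61.0 34.9 ang 88.5 z 62.5
housing pix [254. 186.] ctr 659.6 200.7 size 279.3 200.2 ang 84.7 z 110.5
toterim pix [381. 224.] ctr 503.7 -197.4 size 189.1 209.7 ang 87.8 z 49.8
tote all pix [349. 146.] ctr 768.2 -109.8 size 9.0 53.4 ang 46.6 z 57.9
tote all pix [381. 219.] ctr 534.6 -207.8 size 208.4 292.4 ang 87.4 z 7.3
mat pix [428. 220.] ctr 509.2 -361.2 size 71.3 199.4 ang 81.4 z 4.6
mat pix [447. 233.] ctr 471.4 -423.8 size 105.5 7.5 ang 7.1 z 4.2
scanner pix [437. 221.] ctr 496.8 -386.4 size 180.4 49.2 ang 4.6 z 39.9
jar pix [343. 129.] ctr 789.1 -76.4 size 66.7 68.7 ang 89.0 z 150.1
mug pix [451. 169.] ctr 674.8 -420.2 size 105.8 84.7 ang 39.8 z 77.2
tray pix [255. 238.] ctr 468.0 219.3 size 320.7 95.1 ang 84.8 z 13.2
tray pix [187. 244.] ctr 448.3 438.3 size 30.6 70.2 ang 68.0 z 25.8
```

View pics/cropA.png

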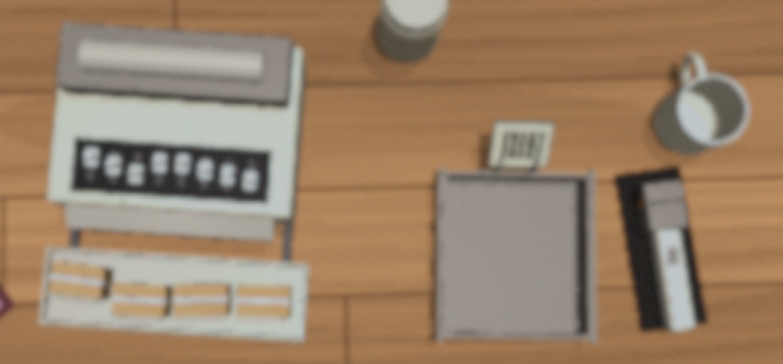

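The crop shows the switch panel at crop x 75–270, y 140–205, with the switches at mixed travels and some half-way. All four brown cartons stand in the tray at crop (78,280), (140,300), (203,300) and (263,300), so they're the ones meant. The pink and purple blocks are outside the tray. One more measuring round covers the tote, mat, scanner and switches.

```bash
python3 - <<'E'
from m import *
u=np.arange(640)[None,:]*np.ones((400,1)); v=np.arange(400)[:,None]*np.ones((1,640))
# sealer frame
a=-np.deg2rad(5.3); ex=np.array([np.cos(a),np.sin(a)]); ey=np.array([-np.sin(a),np.cos(a)])
S=w[...,:2]*1e3-np.array([659.6,200.7]); sx=S@ex; sy=S@ey
for h in (120,130,140,150,160,170,180,200,260):pass
k=(sx>-20)&(sx<110)&(abs(sy)<130)
print('hood z pct',np.nanpercentile(Z[k]*1e3,[5,25,50,75,95,99]).round(0))
k=(Z>.137)&(abs(sy)<140)&(abs(sx)<130); print('hood x,y range',np.nanpercentile(sx[k],[1,99]),np.nanpercentile(sy[k],[1,50,99]))
k=(abs(Z-.13)<.004)&(sx<-30)&(sx>-80)
n,l,s,c=cv2.connectedComponentsWithStats(k.astype(np.uint8))
for i in range(1,n):
    m=l==i; print('sw',s[i,4],np.nanmean(sx[m]).round(1),np.nanmean(sy[m]).round(1),np.nanmin(sx[m]).round(1),np.nanmax(sx[m]).round(1))
# white tab tops by colour, cast onto z=0.13
g=(f.min(-1)>140)&(sx>-85)&(sx<-25)&(abs(sy)<103)
n,l,s,c=cv2.connectedComponentsWithStats(g.astype(np.uint8))
for i in range(1,n):
    if s[i,4]>8:
        p=ray(d,*c[i],.127)[:2]*1e3-np.array([659.6,200.7]); print('tab',s[i,4],(p@ex).round(1),(p@ey).round(1))
# tote: walls
k=(abs(Z-.05)<.006)&(u>345)&(u<415)&(v>185)&(X<.605)
p=w[k][:,:2]*1e3; print('rim',cv2.minAreaRect(p.astype(np.float32)), len(p))
k=(abs(Z-.006)<.004)&(u>352)&(u<408)&(v>197)&(v<252)&(f.max(-1).astype(int)-f.min(-1)<30)
p=w[k][:,:2]*1e3; print('floor',cv2.minAreaRect(p.astype(np.float32)))
k=(Z>.052)&(Z<.115)&(u>360)&(u<400)&(v>165)&(v<205); p=w[k]*1e3; print('label',p.mean(0).round(1),len(p),p.min(0).round(0),p.max(0).round(0))
A=np.c_[p[:,:2],np.ones(len(p))]; print('plane',np.linalg.lstsq(A,p[:,2],rcond=None)[0].round(2))
# mat+scanner
k=(((f.max(-1)<60)&(Z<.012))|(Z>.012))&(u>412)&(u<455)&(v>190)&(v<256)
n,l,s,c=cv2.connectedComponentsWithStats(k.astype(np.uint8)); i=1+np.argmax(s[1:,4]); 
pts=np.array([ray(d,c_,r_,.004)[:2]*1e3 for r_,c_ in zip(*np.where((l==i)&(f.max(-1)<60)))]); print('mat',cv2.minAreaRect(pts.astype(np.float32)))
for nm,lo,hi in(('handle',.033,.0405),('head',.0415,.05)):
    k=(Z>lo)&(Z<hi)&(u>415)&(u<455)&(v>190); p=w[k][:,:2]*1e3; print(nm,len(p),cv2.minAreaRect(p.astype(np.float32)))
E
```

```text
hood z pct [108. 111. 149. 153. 170. 172.]
hood x,y range [26.24470345 99.7535073 ] [-127.57749425   -1.98480799  126.38929875]
sw 6 -44.5 90.9 -46.1 -42.9
sw 7 -52.0 64.4 -53.8 -50.2
sw 8 -45.9 13.2 -49.4 -43.3
sw 5 -46.3 -13.0 -48.5 -44.9
sw 8 -51.2 -38.8 -52.9 -49.6
sw 8 -61.6 39.1 -63.9 -57.7
sw 6 -55.5 -64.9 -57.2 -54.0
sw 7 -59.6 -90.2 -61.4 -58.2
tab 29 -47.5 87.7
tab 27 -49.0 10.5
tab 29 -47.7 -15.1
tab 27 -55.1 62.2
tab 28 -52.8 -40.9
tab 27 -63.1 36.2
tab 25 -57.6 -66.2
tab 29 -61.4 -92.6
rim ((302.1340637207031, -190.23236083984375), (189.05833435058594, 608.56689453125), 87.97705841064453) 585
floor ((501.88592529296875, -199.93218994140625), (166.25765991210938, 179.01113891601562), 88.3224868774414)
label [ 631.  -201.2   79.4] 403 [ 597. -250.   52.] [ 657. -142.  104.]
plane [ 8.7000e-01 -3.0000e-02 -4.7585e+02]
mat ((506.132080078125, -384.80828857421875), (189.8617706298828, 73.8520278930664), 6.382168769836426)
handle 295 ((496.6844177246094, -382.0960998535156), (178.83642578125, 48.5817756652832), 1.5397307872772217)
head 254 ((497.13238525390625, -387.0113220214844), (177.92562866210938, 48.30942153930664), 5.347036361694336)
```

```bash
cat >> h.py <<'E'
A=-np.deg2rad(5.3); SO=np.array([659.6,200.7]); SEX=np.array([np.cos(A),np.sin(A)]); SEY=np.array([-np.sin(A),np.cos(A)])
TA=-np.deg2rad(1.9); TO=np.array([502.,-199.5])
def S(x,y): return SO+x*SEX+y*SEY
def T(x,y): return TO+np.array([np.cos(TA)*x-np.sin(TA)*y,np.sin(TA)*x+np.cos(TA)*y])
def rel(xy,z,rpy,base=None):
    s=arm.get_state(); p=np.array(s['eef_pos'])*1e3; r=R.from_euler('xyz',s['ee_rot'])
    if base is not None: p=np.array(base[0]); r=R.from_euler('xyz',base[1])
    t=r.inv().apply(np.array([xy[0],xy[1],z])-p); g=R.from_euler('xyz',rpy)
    print('d',t.round(1),'rot',(r.inv()*g).as_rotvec().round(3),'r',np.hypot(*xy).round())
YP=A-np.pi/2
E
python3 - <<'E'
from h import *
rel(S(-100,91),190,[np.pi,0,YP])
E
```

```text
d [412.1 180.9  58. ] rot [ 1.000e-03 -1.000e-03  1.274e+00] r 643.0
```

Emit:
jog_arm:
  targets:
    - {"dx":40,"dy":18,"dz":0,"rz":0.12,"gripper":1}
    - {"dx":75,"dy":33,"dz":0,"rz":0.24,"gripper":1}
    - {"dx":110,"dy":48,"dz":0,"rz":0.36,"gripper":1}
    - {"dx":145,"dy":64,"dz":0,"rz":0.48,"gripper":1}
    - {"dx":180,"dy":79,"dz":0,"rz":0.6,"gripper":1}
    - {"dx":215,"dy":94,"dz":10,"rz":0.72,"gripper":1}
    - {"dx":250,"dy":110,"dz":20,"rz":0.84,"gripper":1}
    - {"dx":290,"dy":127,"dz":30,"rz":0.96,"gripper":1}

```text
invalid input at $.targets[0]: expected keys dx, dy, dz, rx, ry, rz, gripper
```

```bash
python3 - <<'E'
from h import *
st(); rel(S(-100,91),190,[np.pi,0,YP])
E
```

```text
t 0.1 p [255.8 624.3 247.7] rpy [ 3.14  -0.    -0.389] q [ 1.47  0.36  0.01 -0.   -1.22 -0.29] F [-0.5  0.5 -0.1] w 87.9 gf 0.0
d [412.1 180.9  58. ] rot [ 1.000e-03 -1.000e-03  1.274e+00] r 643.0
```

Emit:
jog_arm:
  targets:
    - {"dx":40,"dy":18,"dz":0,"rx":0,"ry":0,"rz":0.12,"gripper":1}
    - {"dx":75,"dy":33,"dz":0,"rx":0,"ry":0,"rz":0.24,"gripper":1}
    - {"dx":110,"dy":48,"dz":0,"rx":0,"ry":0,"rz":0.36,"gripper":1}
    - {"dx":145,"dy":64,"dz":0,"rx":0,"ry":0,"rz":0.48,"gripper":1}
    - {"dx":180,"dy":79,"dz":0,"rx":0,"ry":0,"rz":0.6,"gripper":1}
    - {"dx":215,"dy":94,"dz":10,"rx":0,"ry":0,"rz":0.72,"gripper":1}
    - {"dx":250,"dy":110,"dz":20,"rx":0,"ry":0,"rz":0.84,"gripper":1}
    - {"dx":290,"dy":127,"dz":30,"rx":0,"ry":0,"rz":0.96,"gripper":1}

```text
t: 0.77
eef_pos: [0.4747, 0.3977, 0.2188]
ee_rot: [3.141, 0.0, -1.354]
force: [0.6, 0.1, -0.1]
width: 0.0402
gripper_force: 0.0
```

```bash
python3 - <<'E'
from h import *
st(); rel(S(-100,91),190,[np.pi,0,YP])
E
```

```text
t 0.77 p [474.7 397.7 218.8] rpy [ 3.141  0.    -1.354] q [ 1.01  0.29 -0.16 -0.   -1.12 -0.8 ] F [ 0.6  0.1 -0.1] w 40.2 gf 0.0
d [115.  -70.7  28.7] rot [0.    0.    0.309] r 643.0
```

Emit:
jog_arm:
  targets:
    - {"dx":30,"dy":-18,"dz":7,"rx":0,"ry":0,"rz":0.1,"gripper":1}
    - {"dx":60,"dy":-36,"dz":14,"rx":0,"ry":0,"rz":0.2,"gripper":1}
    - {"dx":90,"dy":-54,"dz":21,"rx":0,"ry":0,"rz":0.309,"gripper":1}
    - {"dx":115,"dy":-71,"dz":29,"rx":0,"ry":0,"rz":0.309,"gripper":1}
    - {"dx":115,"dy":-71,"dz":29,"rx":0,"ry":0,"rz":0.309,"gripper":1}
    - {"dx":115,"dy":-71,"dz":29,"rx":0,"ry":0,"rz":0.309,"gripper":1}
    - {"dx":115,"dy":-71,"dz":29,"rx":0,"ry":0,"rz":0.309,"gripper":1}
    - {"dx":115,"dy":-71,"dz":29,"rx":0,"ry":0,"rz":0.309,"gripper":1}

```text
t: 1.43
eef_pos: [0.5683, 0.3033, 0.1904]
ee_rot: [-3.141, 0.0, -1.657]
force: [-0.3, -0.8, 1.1]
width: 0.0004
gripper_force: 0.0
```

```bash
python3 - <<'E'
from h import *
st(); rel(S(-100,91),139,[np.pi,0,YP])
E
```

```text
t 1.43 p [568.3 303.3 190.4] rpy [-3.141  0.    -1.657] q [ 0.79  0.35 -0.14 -0.   -1.08 -0.88] F [-0.3 -0.8  1.1] w 0.4 gf 0.0
d [ 2.7 -0.4 51.4] rot [-0.     0.     0.006] r 643.0
```

Emit:
jog_arm:
  targets:
    - {"dx":3,"dy":0,"dz":30,"rx":0,"ry":0,"rz":0.006,"gripper":1}
    - {"dx":3,"dy":0,"dz":51,"rx":0,"ry":0,"rz":0.006,"gripper":1}
    - {"dx":3,"dy":0,"dz":51,"rx":0,"ry":0,"rz":0.006,"gripper":1}
    - {"dx":3,"dy":-10,"dz":51,"rx":0,"ry":0,"rz":0.006,"gripper":1}
    - {"dx":3,"dy":-20,"dz":51,"rx":0,"ry":0,"rz":0.006,"gripper":1}
    - {"dx":3,"dy":-28,"dz":51,"rx":0,"ry":0,"rz":0.006,"gripper":1}
    - {"dx":3,"dy":-31,"dz":51,"rx":0,"ry":0,"rz":0.006,"gripper":1}
    - {"dx":3,"dy":-31,"dz":51,"rx":0,"ry":0,"rz":0.006,"gripper":1}

```text
t: 2.1
eef_pos: [0.6006, 0.2971, 0.1399]
ee_rot: [-3.141, 0.001, -1.665]
force: [0.5, -0.3, 0.8]
width: 0.0003
gripper_force: 0.0
```

```bash
python3 - <<'E'
from h import *
st(); rel(S(-69,91),139,[np.pi,0,YP])
d=grab('scene'); T4=d['view']@np.array([.6,.25,.13,1]); u,v=int(T4[0]/T4[2]*d['fx']+d['cx']),int(T4[1]/T4[2]*d['fy']+d['cy']); save(d['frame'][v-60:v+60,u-90:u+90],'sw1.png',4)
E
```

```text
t 2.1 p [600.6 297.1 139.9] rpy [-3.141e+00  1.000e-03 -1.665e+00] q [ 0.75  0.43 -0.14  0.   -1.   -0.84] F [ 0.5 -0.3  0.8] w 0.3 gf 0.0
d [-0.5  1.3  0.9] rot [-0.001  0.001 -0.001] r 669.0
```

View pics/sw1.png

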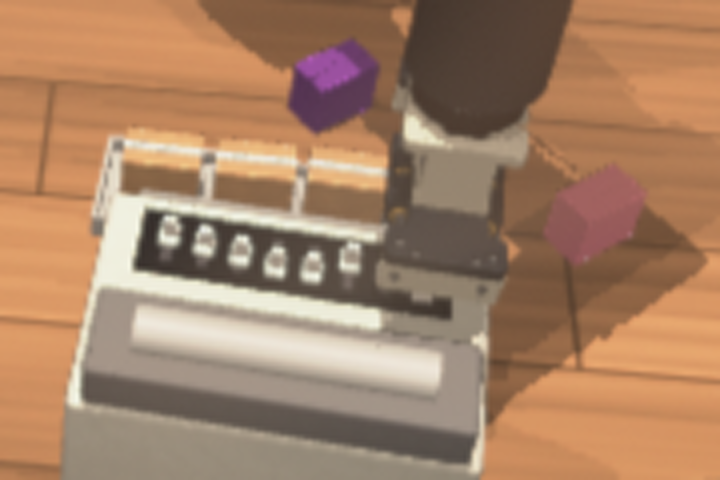

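The fist stands behind switch 1 at crop (440,270), and switches 2–8 are in view. There's no contact force yet, so I'll push on gently.

Emit:
jog_arm:
  targets:
    - {"dx":0,"dy":-1,"dz":0,"rx":0,"ry":0,"rz":0,"gripper":1}
    - {"dx":0,"dy":-2,"dz":0,"rx":0,"ry":0,"rz":0,"gripper":1}
    - {"dx":0,"dy":-3,"dz":0,"rx":0,"ry":0,"rz":0,"gripper":1}
    - {"dx":0,"dy":-4,"dz":0,"rx":0,"ry":0,"rz":0,"gripper":1}
    - {"dx":0,"dy":-5,"dz":0,"rx":0,"ry":0,"rz":0,"gripper":1}
    - {"dx":0,"dy":-5,"dz":0,"rx":0,"ry":0,"rz":0,"gripper":1}
    - {"dx":0,"dy":-5,"dz":0,"rx":0,"ry":0,"rz":0,"gripper":1}
    - {"dx":0,"dy":-5,"dz":0,"rx":0,"ry":0,"rz":0,"gripper":1}

```text
t: 2.82
eef_pos: [0.6042, 0.2965, 0.1392]
ee_rot: [-3.142, 0.0, -1.664]
force: [0.2, 0.3, -0.2]
width: 0.0009
gripper_force: 0.0
```

Emit:
jog_arm:
  targets:
    - {"dx":0,"dy":-2,"dz":0,"rx":0,"ry":0,"rz":0,"gripper":1}
    - {"dx":0,"dy":-3,"dz":0,"rx":0,"ry":0,"rz":0,"gripper":1}
    - {"dx":0,"dy":-4,"dz":0,"rx":0,"ry":0,"rz":0,"gripper":1}
    - {"dx":0,"dy":-5,"dz":0,"rx":0,"ry":0,"rz":0,"gripper":1}
    - {"dx":0,"dy":-6,"dz":0,"rx":0,"ry":0,"rz":0,"gripper":1}
    - {"dx":0,"dy":-6,"dz":0,"rx":0,"ry":0,"rz":0,"gripper":1}
    - {"dx":0,"dy":-6,"dz":0,"rx":0,"ry":0,"rz":0,"gripper":1}
    - {"dx":0,"dy":-6,"dz":0,"rx":0,"ry":0,"rz":0,"gripper":1}

```text
t: 3.48
eef_pos: [0.6052, 0.2963, 0.1391]
ee_rot: [3.134, -0.002, -1.663]
force: [-23.9, 3.9, 12.9]
width: 0.0005
gripper_force: 12.1
```

Emit:
jog_arm:
  targets:
    - {"dx":0,"dy":15,"dz":0,"rx":0,"ry":0,"rz":0,"gripper":1}
    - {"dx":0,"dy":35,"dz":0,"rx":0,"ry":0,"rz":0,"gripper":1}
    - {"dx":26,"dy":35,"dz":0,"rx":0,"ry":0,"rz":0,"gripper":1}
    - {"dx":52,"dy":35,"dz":0,"rx":0,"ry":0,"rz":0,"gripper":1}
    - {"dx":52,"dy":35,"dz":0,"rx":0,"ry":0,"rz":0,"gripper":1}
    - {"dx":52,"dy":35,"dz":0,"rx":0,"ry":0,"rz":0,"gripper":1}
    - {"dx":52,"dy":35,"dz":0,"rx":0,"ry":0,"rz":0,"gripper":1}
    - {"dx":52,"dy":35,"dz":0,"rx":0,"ry":0,"rz":0,"gripper":1}

```text
t: 4.15
eef_pos: [0.5709, 0.248, 0.1393]
ee_rot: [-3.141, 0.0, -1.664]
force: [-0.1, -0.1, 0.1]
width: 0.0007
gripper_force: 0.0
```

```bash
python3 - <<'E'
from h import *
st(); rel(S(-62,39),139,[np.pi,0,YP]); rel(S(-62,-65),139,[np.pi,0,YP])
E
```

```text
t 4.15 p [570.9 248.  139.3] rpy [-3.141  0.    -1.664] q [ 0.72  0.36 -0.25  0.   -0.96 -0.82] F [-0.1 -0.1  0.1] w 0.7 gf 0.0
d [ -0.1 -30.7   0.3] rot [-0.  0. -0.] r 650.0
d [103.9 -30.7   0.2] rot [-0.  0. -0.] r 609.0
```

Next, push switches 3, 4 and 7 on, with one call each and a small overtravel.

Emit:
jog_arm:
  targets:
    - {"dx":0,"dy":-10,"dz":0,"rx":0,"ry":0,"rz":0,"gripper":1}
    - {"dx":0,"dy":-20,"dz":0,"rx":0,"ry":0,"rz":0,"gripper":1}
    - {"dx":0,"dy":-28,"dz":0,"rx":0,"ry":0,"rz":0,"gripper":1}
    - {"dx":0,"dy":-31,"dz":0,"rx":0,"ry":0,"rz":0,"gripper":1}
    - {"dx":0,"dy":-31.5,"dz":0,"rx":0,"ry":0,"rz":0,"gripper":1}
    - {"dx":0,"dy":-32,"dz":0,"rx":0,"ry":0,"rz":0,"gripper":1}
    - {"dx":0,"dy":-32,"dz":0,"rx":0,"ry":0,"rz":0,"gripper":1}
    - {"dx":0,"dy":-32,"dz":0,"rx":0,"ry":0,"rz":0,"gripper":1}

```text
t: 4.82
eef_pos: [0.6001, 0.2449, 0.1387]
ee_rot: [3.137, -0.001, -1.664]
force: [-14.7, 4.9, 9.7]
width: 0.0003
gripper_force: 7.9
```

Emit:
jog_arm:
  targets:
    - {"dx":0,"dy":16,"dz":0,"rx":0,"ry":0,"rz":0,"gripper":1}
    - {"dx":0,"dy":32,"dz":0,"rx":0,"ry":0,"rz":0,"gripper":1}
    - {"dx":26,"dy":32,"dz":0,"rx":0,"ry":0,"rz":0,"gripper":1}
    - {"dx":26,"dy":20,"dz":0,"rx":0,"ry":0,"rz":0,"gripper":1}
    - {"dx":26,"dy":8,"dz":0,"rx":0,"ry":0,"rz":0,"gripper":1}
    - {"dx":26,"dy":1,"dz":0,"rx":0,"ry":0,"rz":0,"gripper":1}
    - {"dx":26,"dy":0,"dz":0,"rx":0,"ry":0,"rz":0,"gripper":1}
    - {"dx":26,"dy":0,"dz":0,"rx":0,"ry":0,"rz":0,"gripper":1}

```text
t: 5.48
eef_pos: [0.5977, 0.2184, 0.1389]
ee_rot: [3.135, -0.002, -1.665]
force: [-18.6, 2.3, 13.9]
width: 0.0005
gripper_force: 9.5
```

Emit:
jog_arm:
  targets:
    - {"dx":0,"dy":16,"dz":0,"rx":0,"ry":0,"rz":0,"gripper":1}
    - {"dx":0,"dy":32,"dz":0,"rx":0,"ry":0,"rz":0,"gripper":1}
    - {"dx":39,"dy":32,"dz":0,"rx":0,"ry":0,"rz":0,"gripper":1}
    - {"dx":78,"dy":32,"dz":0,"rx":0,"ry":0,"rz":0,"gripper":1}
    - {"dx":78,"dy":16,"dz":0,"rx":0,"ry":0,"rz":0,"gripper":1}
    - {"dx":78,"dy":4,"dz":0,"rx":0,"ry":0,"rz":0,"gripper":1}
    - {"dx":78,"dy":0,"dz":0,"rx":0,"ry":0,"rz":0,"gripper":1}
    - {"dx":78,"dy":0,"dz":0,"rx":0,"ry":0,"rz":0,"gripper":1}

```text
t: 6.15
eef_pos: [0.5902, 0.1394, 0.1382]
ee_rot: [3.133, -0.004, -1.666]
force: [-16.8, -1.1, 11.4]
width: 0.0009
gripper_force: 8.2
```

Emit:
jog_arm:
  targets:
    - {"dx":0,"dy":0,"dz":0,"rx":0,"ry":0,"rz":0,"gripper":1}
    - {"dx":0,"dy":16,"dz":0,"rx":0,"ry":0,"rz":0,"gripper":1}
    - {"dx":0,"dy":30,"dz":0,"rx":0,"ry":0,"rz":0,"gripper":1}
    - {"dx":0,"dy":30,"dz":-25,"rx":0,"ry":0,"rz":0,"gripper":1}
    - {"dx":0,"dy":0,"dz":-30,"rx":0,"ry":0,"rz":0,"gripper":1}
    - {"dx":26,"dy":-30,"dz":-30,"rx":0,"ry":0,"rz":0,"gripper":1}
    - {"dx":26,"dy":-42,"dz":-30,"rx":0,"ry":0,"rz":0,"gripper":1}
    - {"dx":26,"dy":-42,"dz":-30,"rx":0,"ry":0,"rz":0,"gripper":1}

```text
t: 6.82
eef_pos: [0.6357, 0.11, 0.1685]
ee_rot: [-3.141, -0.0, -1.666]
force: [0.9, 1.1, -0.8]
width: -0.0
gripper_force: 0.0
```

```bash
python3 - <<'E'
from h import *
st(); rel(S(-20,-91),139,[np.pi,0,YP]); rel(S(-48,-91),139,[np.pi,0,YP])
E
```

```text
t 6.82 p [635.7 110.  168.5] rpy [-3.141 -0.    -1.666] q [ 0.47  0.37 -0.17  0.   -1.04 -0.57] F [ 0.9  1.1 -0.8] w -0.0 gf 0.0
d [-1.5  4.6 29.5] rot [-0.001 -0.    -0.003] r 641.0
d [-1.4 32.6 29.5] rot [-0.001 -0.    -0.003] r 614.0
```

Emit:
jog_arm:
  targets:
    - {"dx":-1.5,"dy":4,"dz":29,"rx":0,"ry":0,"rz":0,"gripper":1}
    - {"dx":-1.5,"dy":4,"dz":29.5,"rx":0,"ry":0,"rz":0,"gripper":1}
    - {"dx":-1.5,"dy":14,"dz":29.5,"rx":0,"ry":0,"rz":0,"gripper":1}
    - {"dx":-1.5,"dy":24,"dz":29.5,"rx":0,"ry":0,"rz":0,"gripper":1}
    - {"dx":-1.5,"dy":31,"dz":29.5,"rx":0,"ry":0,"rz":0,"gripper":1}
    - {"dx":-1.5,"dy":33,"dz":29.5,"rx":0,"ry":0,"rz":0,"gripper":1}
    - {"dx":-1.5,"dy":34,"dz":29.5,"rx":0,"ry":0,"rz":0,"gripper":1}
    - {"dx":-1.5,"dy":34,"dz":29.5,"rx":0,"ry":0,"rz":0,"gripper":1}

```text
t: 7.48
eef_pos: [0.6046, 0.1164, 0.142]
ee_rot: [-3.128, 0.003, -1.662]
force: [26.6, -8.0, -20.7]
width: 0.0002
gripper_force: 14.1
```

```bash
python3 - <<'E'
from h import *
st(); rel(S(-48,-91),139,[np.pi,0,YP])
E
```

```text
t 7.48 p [604.6 116.4 142. ] rpy [-3.128e+00  3.000e-03 -1.662e+00] q [ 0.51  0.34 -0.28  0.01 -0.94 -0.6 ] F [ 26.6  -8.  -20.7] w 0.2 gf 14.1
d [2. 1. 3.] rot [-0.013  0.003  0.002] r 614.0
```

Emit:
jog_arm:
  targets:
    - {"dx":0,"dy":-15,"dz":0,"rx":0,"ry":0,"rz":0,"gripper":1}
    - {"dx":0,"dy":-30,"dz":0,"rx":0,"ry":0,"rz":0,"gripper":1}
    - {"dx":-26,"dy":-30,"dz":0,"rx":0,"ry":0,"rz":0,"gripper":1}
    - {"dx":-52,"dy":-30,"dz":0,"rx":0,"ry":0,"rz":0,"gripper":1}
    - {"dx":-52,"dy":-15,"dz":0,"rx":0,"ry":0,"rz":0,"gripper":1}
    - {"dx":-52,"dy":-4,"dz":0,"rx":0,"ry":0,"rz":0,"gripper":1}
    - {"dx":-52,"dy":-1,"dz":0,"rx":0,"ry":0,"rz":0,"gripper":1}
    - {"dx":-52,"dy":-1,"dz":0,"rx":0,"ry":0,"rz":0,"gripper":1}

```text
t: 8.15
eef_pos: [0.6097, 0.1697, 0.1427]
ee_rot: [-3.128, 0.006, -1.661]
force: [23.3, 1.8, -12.6]
width: 0.0003
gripper_force: 11.3
```

Emit:
jog_arm:
  targets:
    - {"dx":0,"dy":-15,"dz":0,"rx":0,"ry":0,"rz":0,"gripper":1}
    - {"dx":0,"dy":-29,"dz":0,"rx":0,"ry":0,"rz":0,"gripper":1}
    - {"dx":-26,"dy":-29,"dz":0,"rx":0,"ry":0,"rz":0,"gripper":1}
    - {"dx":-26,"dy":-29,"dz":0,"rx":0,"ry":0,"rz":0,"gripper":1}
    - {"dx":-26,"dy":-14,"dz":0,"rx":0,"ry":0,"rz":0,"gripper":1}
    - {"dx":-26,"dy":-4,"dz":0,"rx":0,"ry":0,"rz":0,"gripper":1}
    - {"dx":-26,"dy":0,"dz":0,"rx":0,"ry":0,"rz":0,"gripper":1}
    - {"dx":-26,"dy":0,"dz":0,"rx":0,"ry":0,"rz":0,"gripper":1}

```text
t: 8.82
eef_pos: [0.6119, 0.1939, 0.1419]
ee_rot: [-3.129, 0.004, -1.662]
force: [27.5, -4.8, -16.3]
width: 0.0003
gripper_force: 13.7
```

Emit:
jog_arm:
  targets:
    - {"dx":0,"dy":-15,"dz":0,"rx":0,"ry":0,"rz":0,"gripper":1}
    - {"dx":0,"dy":-29,"dz":0,"rx":0,"ry":0,"rz":0,"gripper":1}
    - {"dx":-39,"dy":-29,"dz":0,"rx":0,"ry":0,"rz":0,"gripper":1}
    - {"dx":-78,"dy":-29,"dz":0,"rx":0,"ry":0,"rz":0,"gripper":1}
    - {"dx":-78,"dy":-14,"dz":0,"rx":0,"ry":0,"rz":0,"gripper":1}
    - {"dx":-78,"dy":-4,"dz":0,"rx":0,"ry":0,"rz":0,"gripper":1}
    - {"dx":-78,"dy":0,"dz":0,"rx":0,"ry":0,"rz":0,"gripper":1}
    - {"dx":-78,"dy":0,"dz":0,"rx":0,"ry":0,"rz":0,"gripper":1}

```text
t: 9.48
eef_pos: [0.6194, 0.2728, 0.1415]
ee_rot: [-3.129, 0.007, -1.662]
force: [28.8, 3.2, -19.1]
width: 0.0002
gripper_force: 13.8
```

Emit:
jog_arm:
  targets:
    - {"dx":0,"dy":-14,"dz":0,"rx":0,"ry":0,"rz":0,"gripper":1}
    - {"dx":0,"dy":-20,"dz":-20,"rx":0,"ry":0,"rz":0,"gripper":1}
    - {"dx":0,"dy":-20,"dz":-60,"rx":0,"ry":0,"rz":0,"gripper":1}
    - {"dx":0,"dy":20,"dz":-80,"rx":0,"ry":0,"rz":0,"gripper":0}
    - {"dx":0,"dy":60,"dz":-80,"rx":0,"ry":0,"rz":0,"gripper":0}
    - {"dx":0,"dy":100,"dz":-80,"rx":0,"ry":0,"rz":0,"gripper":0}
    - {"dx":0,"dy":140,"dz":-80,"rx":0,"ry":0,"rz":0,"gripper":0}
    - {"dx":0,"dy":155,"dz":-80,"rx":0,"ry":0,"rz":0,"gripper":0}

```text
t: 10.15
eef_pos: [0.4547, 0.2835, 0.2208]
ee_rot: [3.141, 0.001, -1.663]
force: [-0.1, -1.2, -0.4]
width: 0.0279
gripper_force: 0.0
```

```bash
python3 - <<'E'
from h import *
st()
d=grab('top'); save(d['frame'][130:265,190:480],'cropB.png',2.7)
d2=grab('scene'); save(d2['frame'][180:270,310:460],'swB.png',5)
import m
S_=m.w[...,:2]*1e3-SO; sx=S_@SEX; sy=S_@SEY
k=(abs(m.Z-.13)<.004)&(sx<-30)&(sx>-80)
n,l,s,c=cv2.connectedComponentsWithStats(k.astype(np.uint8))
for i in range(1,n):
    q=l==i; print('sw',s[i,4],np.nanmean(sx[q]).round(1),np.nanmean(sy[q]).round(1))
reg=(m.X>.3)&(m.X<.6)&(abs(m.Z-.062)<.006)&(m.Y>0)
m.rect(reg,'carton')
E
```

```text
t 10.15 p [454.7 283.5 220.8] rpy [ 3.141e+00  1.000e-03 -1.663e+00] q [ 0.92  0.15 -0.34 -0.   -1.08 -1.01] F [-0.1 -1.2 -0.4] w 27.9 gf 0.0
sw 6 -44.3 91.2
sw 6 -44.0 39.4
sw 8 -44.6 13.1
sw 6 -43.1 -64.8
sw 7 -64.2 64.3
sw 7 -64.8 -13.1
sw 6 -63.4 -38.2
sw 8 -63.7 -90.9
carton pix [241. 240.] ctr 460.6 253.7 size 62.1 37.9 ang 85.7 z 62.2
carton pix [264. 241.] ctr 457.7 181.6 size 61.9 34.9 ang 88.5 z 62.6
carton pix [287. 241.] ctr 455.8 108.6 size 61.0 35.0 ang 88.5 z 61.9
```

View pics/swB.png

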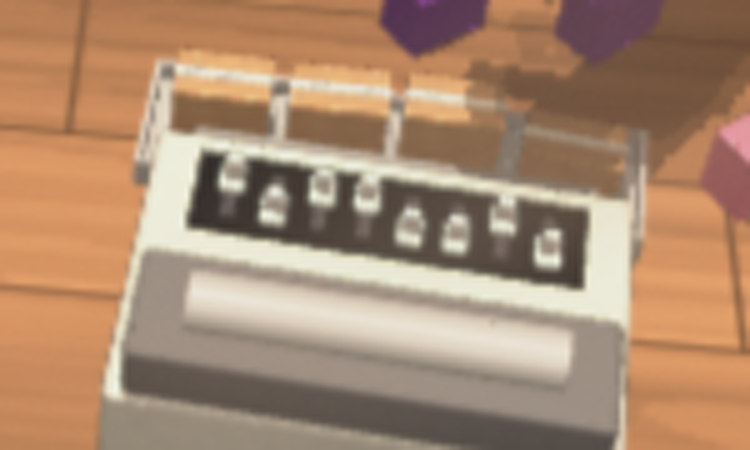

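The crop, seen from the hood side, shows switches 1, 3, 4 and 7 towards the hood at (548,245), (457,232), (410,226) and (273,206). The rest are off. Depth agrees: -44 mm for on and -64 mm for off. On to the cartons.

```bash
python3 - <<'E'
from h import *
for n,c in (('c2',(460.6,253.7)),('c3',(457.7,181.6)),('c4',(455.8,108.6)),('c1',(486,327.5))):
    r=np.array(c)-SO; print(n,'sealer xy',(r@SEX).round(1),(r@SEY).round(1))
c=np.array([460.6,253.7])-SO
rel(S(-205,c@SEY),50,[np.pi,0,YP])
E
```

```text
c2 sealer xy -203.0 34.4
c3 sealer xy -199.3 -37.7
c4 sealer xy -194.4 -110.5
c1 sealer xy -184.6 110.2
d [ 30.5  -4.9 171.3] rot [-0.001  0.002  0.002] r 524.0
```

Emit:
jog_arm:
  targets:
    - {"dx":30,"dy":-5,"dz":40,"rx":0,"ry":0,"rz":0,"gripper":0}
    - {"dx":30,"dy":-5,"dz":70,"rx":0,"ry":0,"rz":0,"gripper":0}
    - {"dx":30,"dy":-5,"dz":90,"rx":0,"ry":0,"rz":0,"gripper":0}
    - {"dx":30,"dy":-5,"dz":100,"rx":0,"ry":0,"rz":0,"gripper":0}
    - {"dx":30,"dy":-5,"dz":110,"rx":0,"ry":0,"rz":0,"gripper":0}
    - {"dx":30,"dy":-5,"dz":120,"rx":0,"ry":0,"rz":0,"gripper":0}
    - {"dx":30,"dy":-5,"dz":145,"rx":0,"ry":0,"rz":0,"gripper":0}
    - {"dx":30,"dy":-5,"dz":170,"rx":0,"ry":0,"rz":0,"gripper":0}

```text
t: 10.92
eef_pos: [0.4632, 0.2565, 0.0506]
ee_rot: [-3.139, 0.004, -1.663]
force: [0.7, 0.3, -0.9]
width: 0.0863
gripper_force: 0.0
```

Emit:
jog_arm:
  force: 15
  targets:
    - {"dx":0,"dy":0,"dz":0,"rx":0,"ry":0,"rz":0,"gripper":1}
    - {"dx":0,"dy":0,"dz":0,"rx":0,"ry":0,"rz":0,"gripper":1}
    - {"dx":0,"dy":0,"dz":0,"rx":0,"ry":0,"rz":0,"gripper":1}
    - {"dx":0,"dy":0,"dz":0,"rx":0,"ry":0,"rz":0,"gripper":1}
    - {"dx":0,"dy":0,"dz":0,"rx":0,"ry":0,"rz":0,"gripper":1}
    - {"dx":0,"dy":0,"dz":0,"rx":0,"ry":0,"rz":0,"gripper":1}
    - {"dx":0,"dy":0,"dz":0,"rx":0,"ry":0,"rz":0,"gripper":1}
    - {"dx":0,"dy":0,"dz":0,"rx":0,"ry":0,"rz":0,"gripper":1}

```text
t: 11.58
eef_pos: [0.4619, 0.2552, 0.0502]
ee_rot: [-3.141, 0.001, -1.664]
force: [-1.0, -0.1, 1.9]
width: 0.0399
gripper_force: 0.6
```

```bash
python3 - <<'E'
from h import *
st(); PY=TA-np.pi
b=arm.get_state()
print('place all four, relative to current')
for x,y in((-45,-37),(-45,37),(45,-37),(45,37)): print(T(x,y).round()); rel(T(x,y),150,[np.pi,0,PY])
E
```

```text
t 11.58 p [461.9 255.2  50.2] rpy [-3.141e+00  1.000e-03 -1.664e+00] q [ 0.88  0.34 -0.55 -0.   -0.68 -0.97] F [-1.  -0.1  1.9] w 39.9 gf 0.6
place all four, relative to current
[ 456. -235.]
d [ 488.5  -39.5 -100.1] rot [0.000e+00 1.000e-03 1.511e+00] r 513.0
[ 458. -161.]
d [ 414.7  -35.1 -100. ] rot [0.000e+00 1.000e-03 1.511e+00] r 486.0
[ 546. -238.]
d [ 483.2 -129.4 -100.1] rot [0.000e+00 1.000e-03 1.511e+00] r 595.0
[ 548. -164.]
d [ 409.3 -124.9 -100. ] rot [0.000e+00 1.000e-03 1.511e+00] r 572.0
```

Emit:
jog_arm:
  targets:
    - {"dx":0,"dy":0,"dz":0,"rx":0,"ry":0,"rz":0,"gripper":1}
    - {"dx":0,"dy":0,"dz":-35,"rx":0,"ry":0,"rz":0,"gripper":1}
    - {"dx":0,"dy":0,"dz":-70,"rx":0,"ry":0,"rz":0,"gripper":1}
    - {"dx":10,"dy":-3,"dz":-100,"rx":0,"ry":0,"rz":0.11,"gripper":1}
    - {"dx":45,"dy":-12,"dz":-100,"rx":0,"ry":0,"rz":0.22,"gripper":1}
    - {"dx":80,"dy":-22,"dz":-100,"rx":0,"ry":0,"rz":0.34,"gripper":1}
    - {"dx":118,"dy":-32,"dz":-100,"rx":0,"ry":0,"rz":0.46,"gripper":1}
    - {"dx":156,"dy":-42,"dz":-100,"rx":0,"ry":0,"rz":0.58,"gripper":1}

```text
t: 12.25
eef_pos: [0.489, 0.0945, 0.15]
ee_rot: [-3.141, 0.001, -2.249]
force: [1.8, -0.1, -0.1]
width: 0.0381
gripper_force: 15.0
```

```bash
python3 - <<'E'
from h import *
st(); PY=TA-np.pi
rel(T(45,-37),150,[np.pi,0,PY])
E
```

```text
t 12.25 p [489.   94.5 150. ] rpy [-3.141e+00  1.000e-03 -2.249e+00] q [ 0.59  0.16 -0.51 -0.   -0.9  -1.26] F [ 1.8 -0.1 -0.1] w 38.1 gf 15.0
d [ 2.234e+02 -2.527e+02 -1.000e-01] rot [0.    0.001 0.926] r 595.0
```

Emit:
jog_arm:
  targets:
    - {"dx":26,"dy":-29,"dz":0,"rx":0,"ry":0,"rz":0.115,"gripper":1}
    - {"dx":53,"dy":-60,"dz":0,"rx":0,"ry":0,"rz":0.23,"gripper":1}
    - {"dx":80,"dy":-90,"dz":0,"rx":0,"ry":0,"rz":0.35,"gripper":1}
    - {"dx":107,"dy":-121,"dz":0,"rx":0,"ry":0,"rz":0.47,"gripper":1}
    - {"dx":134,"dy":-152,"dz":0,"rx":0,"ry":0,"rz":0.59,"gripper":1}
    - {"dx":161,"dy":-182,"dz":0,"rx":0,"ry":0,"rz":0.71,"gripper":1}
    - {"dx":195,"dy":-220,"dz":0,"rx":0,"ry":0,"rz":0.82,"gripper":1}
    - {"dx":223,"dy":-253,"dz":0,"rx":0,"ry":0,"rz":0.926,"gripper":1}

```text
t: 12.92
eef_pos: [0.5456, -0.2276, 0.1496]
ee_rot: [3.141, -0.0, 3.108]
force: [1.3, 0.9, 0.1]
width: 0.038
gripper_force: 15.0
```

Emit:
jog_arm:
  targets:
    - {"dx":0,"dy":0,"dz":0,"rx":0,"ry":0,"rz":0,"gripper":1}
    - {"dx":0,"dy":0,"dz":0,"rx":0,"ry":0,"rz":0,"gripper":1}
    - {"dx":0,"dy":0,"dz":35,"rx":0,"ry":0,"rz":0,"gripper":1}
    - {"dx":0,"dy":0,"dz":60,"rx":0,"ry":0,"rz":0,"gripper":1}
    - {"dx":0,"dy":0,"dz":80,"rx":0,"ry":0,"rz":0,"gripper":1}
    - {"dx":0,"dy":0,"dz":95,"rx":0,"ry":0,"rz":0,"gripper":1}
    - {"dx":0,"dy":0,"dz":104,"rx":0,"ry":0,"rz":0,"gripper":1}
    - {"dx":0,"dy":0,"dz":104,"rx":0,"ry":0,"rz":0,"gripper":1}

```text
t: 13.58
eef_pos: [0.5452, -0.2245, 0.0444]
ee_rot: [3.141, -0.002, 3.115]
force: [0.1, 0.4, -0.0]
width: 0.038
gripper_force: 15.0
```

```bash
python3 - <<'E'
from h import *
st(); rel(T(45,-37),46,[np.pi,0,TA-np.pi])
E
```

```text
t 13.58 p [ 545.2 -224.5   44.4] rpy [ 3.141e+00 -2.000e-03  3.115e+00] q [-0.06  0.43 -0.41 -0.   -0.73 -1.54] F [ 0.1  0.4 -0. ] w 38.0 gf 15.0
d [ -0.9 -13.5  -1.6] rot [ 0.    -0.002  0.007] r 595.0
```

Emit:
jog_arm:
  targets:
    - {"dx":0,"dy":0,"dz":-5,"rx":0,"ry":0,"rz":0,"gripper":1}
    - {"dx":0,"dy":-8,"dz":-5,"rx":0,"ry":0,"rz":0,"gripper":1}
    - {"dx":-1,"dy":-13,"dz":-5,"rx":0,"ry":0,"rz":0.007,"gripper":1}
    - {"dx":-1,"dy":-13,"dz":-1,"rx":0,"ry":0,"rz":0.007,"gripper":1}
    - {"dx":-1,"dy":-13,"dz":-1,"rx":0,"ry":0,"rz":0.007,"gripper":0.5}
    - {"dx":-1,"dy":-13,"dz":-1,"rx":0,"ry":0,"rz":0.007,"gripper":0.45}
    - {"dx":-1,"dy":-13,"dz":-1,"rx":0,"ry":0,"rz":0.007,"gripper":0.45}
    - {"dx":-1,"dy":-13,"dz":-1,"rx":0,"ry":0,"rz":0.007,"gripper":0.45}

```text
t: 14.25
eef_pos: [0.5466, -0.2386, 0.0468]
ee_rot: [-3.142, 0.0, 3.106]
force: [-0.7, -0.5, 0.9]
width: 0.0477
gripper_force: 0.0
```

```bash
python3 - <<'E'
from h import *
st(); d=grab('top'); save(d['frame'][130:265,190:480],'cropC.png',2.7)
import m
r=(m.X>.3)&(m.X<.6)&(abs(m.Z-.062)<.006)&(m.Y>0)
m.rect(r,'carton')
E
```

```text
t 14.25 p [ 546.6 -238.6   46.8] rpy [-3.142  0.     3.106] q [-0.08  0.43 -0.4   0.   -0.74 -1.52] F [-0.7 -0.5  0.9] w 47.7 gf 0.0
carton pix [218. 233.] ctr 486.0 326.8 size 62.7 37.9 ang 80.9 z 62.4
carton pix [278. 244.] ctr 445.8 136.7 size 48.2 130.3 ang 10.3 z 62.2
```

View pics/cropC.png

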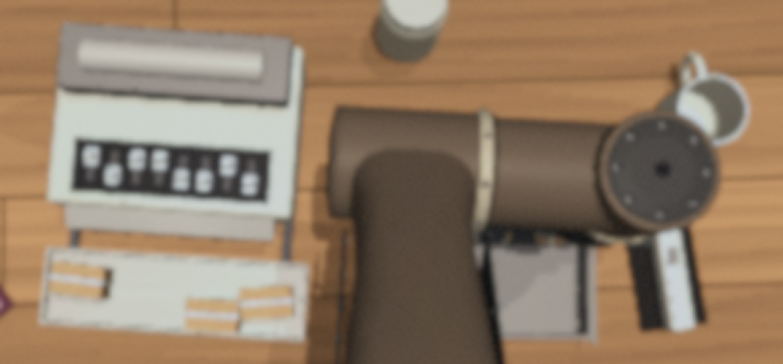

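The crop shows carton 3 knocked to about (213,314), now close to carton 4 at (267,302). Carton 1 is unchanged at (78,280). I'll lift off and measure again.

Emit:
jog_arm:
  targets:
    - {"dx":0,"dy":0,"dz":-20,"rx":0,"ry":0,"rz":0,"gripper":0.45}
    - {"dx":0,"dy":0,"dz":-50,"rx":0,"ry":0,"rz":0,"gripper":0.45}
    - {"dx":0,"dy":0,"dz":-80,"rx":0,"ry":0,"rz":0,"gripper":0.45}
    - {"dx":0,"dy":0,"dz":-110,"rx":0,"ry":0,"rz":0,"gripper":0}
    - {"dx":20,"dy":35,"dz":-110,"rx":0,"ry":0,"rz":-0.12,"gripper":0}
    - {"dx":35,"dy":70,"dz":-110,"rx":0,"ry":0,"rz":-0.24,"gripper":0}
    - {"dx":45,"dy":105,"dz":-110,"rx":0,"ry":0,"rz":-0.36,"gripper":0}
    - {"dx":55,"dy":140,"dz":-110,"rx":0,"ry":0,"rz":-0.48,"gripper":0}

```text
t: 14.97
eef_pos: [0.4956, -0.0956, 0.1571]
ee_rot: [-3.141, 0.001, -2.692]
force: [1.9, 0.9, 1.2]
width: 0.076
gripper_force: 0.0
```

```bash
cat > c.py <<'E'
from m import *
def cartons(f,w,lo=0,hi=.5):
    # band-free top patch: erode to split, report in world and sealer frame
    k=((Z>.055)&(Z<.068)&(X>.3)&(X<.62)&(Y>lo)&(Y<hi)).astype(np.uint8)
    n,l,s,c=cv2.connectedComponentsWithStats(k,connectivity=4)
    for i in range(1,n):
        if s[i,4]<40: continue
        p=w[l==i][:,:2]*1e3; r=p-SO
        K=1 if s[i,4]<300 else 2
        if K==2:
            _,lab,cen=cv2.kmeans(p.astype(np.float32),2,None,(3,50,.1),5,cv2.KMEANS_PP_CENTERS)
            gs=[p[lab[:,0]==j] for j in (0,1)]
        else: gs=[p]
        for g in gs:
            R_=cv2.minAreaRect(g.astype(np.float32)); cc=np.array(R_[0])
            print('carton n',len(g),'ctr',cc.round(1),'size',np.round(R_[1],1),'ang',round(R_[2],1),'sealer',((cc-SO)@SEX).round(1),((cc-SO)@SEY).round(1))
E
python3 - <<'E'
from h import *
st(); d=grab('top')
from c import *
cartons(f,w); save(f[210:262,200:310],'cropD.png',6)
E
```

```text
t 14.97 p [495.6 -95.6 157.1] rpy [-3.141e+00  1.000e-03 -2.692e+00] q [ 0.2   0.16 -0.49 -0.   -0.92 -1.32] F [1.9 0.9 1.2] w 76.0 gf 0.0
carton n 239 ctr [485.9 326.5] size [62.8 38. ] ang 80.9 sealer -184.6 109.2
```

View pics/cropD.png

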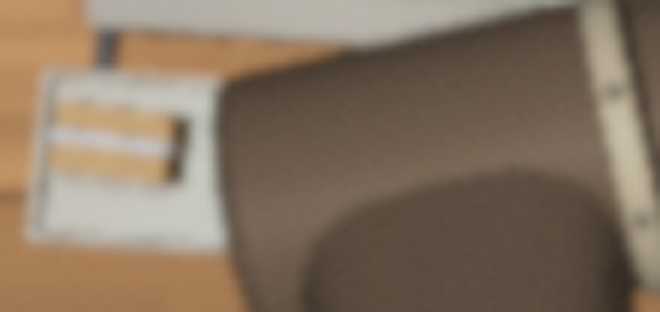

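```bash
python3 - <<'E'
from h import *
rel(S(-203,109),150,[np.pi,0,YP-.06])
d=dict(np.load('last_top.npz'))
for a,b in((213,314),(267,302)):
    p=ray(d,190+a/2.7,130+b/2.7,.062)[:2]*1e3; print(p.round(1),((p-SO)@SEX).round(1),((p-SO)@SEY).round(1))
E
```

```text
d [-162.2  387.6    7.8] rot [ 0.     0.002 -0.958] r 571.0
[438.9 164.7] -216.4 -56.3
[451.2 101. ] -198.3 -118.5
```

Emit:
jog_arm:
  targets:
    - {"dx":-14,"dy":35,"dz":0,"rx":0,"ry":0,"rz":-0.08,"gripper":0}
    - {"dx":-29,"dy":70,"dz":0,"rx":0,"ry":0,"rz":-0.17,"gripper":0}
    - {"dx":-44,"dy":105,"dz":0,"rx":0,"ry":0,"rz":-0.26,"gripper":0}
    - {"dx":-59,"dy":140,"dz":0,"rx":0,"ry":0,"rz":-0.35,"gripper":0}
    - {"dx":-74,"dy":175,"dz":0,"rx":0,"ry":0,"rz":-0.44,"gripper":0}
    - {"dx":-89,"dy":211,"dz":0,"rx":0,"ry":0,"rz":-0.53,"gripper":0}
    - {"dx":-104,"dy":247,"dz":0,"rx":0,"ry":0,"rz":-0.62,"gripper":0}
    - {"dx":-119,"dy":283,"dz":0,"rx":0,"ry":0,"rz":-0.71,"gripper":0}

```text
t: 15.68
eef_pos: [0.4816, 0.212, 0.1571]
ee_rot: [-3.141, 0.001, -1.982]
force: [0.1, 0.4, 0.3]
width: 0.0877
gripper_force: 0.0
```

```bash
python3 - <<'E'
from h import *
st();rel(S(-203,109),150,[np.pi,0,YP-.06])
E
```

```text
t 15.68 p [481.6 212.  157.1] rpy [-3.141e+00  1.000e-03 -1.982e+00] q [ 0.79  0.2  -0.44  0.   -0.93 -1.2 ] F [0.1 0.4 0.3] w 87.7 gf 0.0
d [-100.7   59.3    7.1] rot [-0.     0.001 -0.259] r 571.0
```

Emit:
jog_arm:
  targets:
    - {"dx":-33,"dy":20,"dz":0,"rx":0,"ry":0,"rz":-0.09,"gripper":0}
    - {"dx":-66,"dy":40,"dz":0,"rx":0,"ry":0,"rz":-0.18,"gripper":0}
    - {"dx":-101,"dy":59,"dz":0,"rx":0,"ry":0,"rz":-0.259,"gripper":0}
    - {"dx":-101,"dy":59,"dz":7,"rx":0,"ry":0,"rz":-0.259,"gripper":0}
    - {"dx":-101,"dy":59,"dz":7,"rx":0,"ry":0,"rz":-0.259,"gripper":0}
    - {"dx":-101,"dy":59,"dz":7,"rx":0,"ry":0,"rz":-0.259,"gripper":0}
    - {"dx":-101,"dy":59,"dz":7,"rx":0,"ry":0,"rz":-0.259,"gripper":0}
    - {"dx":-101,"dy":59,"dz":7,"rx":0,"ry":0,"rz":-0.259,"gripper":0}

```text
t: 16.35
eef_pos: [0.4692, 0.3253, 0.1501]
ee_rot: [-3.141, 0.0, -1.729]
force: [-0.5, -0.3, -0.2]
width: 0.0874
gripper_force: 0.0
```

```bash
python3 - <<'E'
from h import *
st();rel(S(-203,109),50,[np.pi,0,YP-.06])
d=grab('top')
from c import *
cartons(f,w)
E
```

```text
t 16.35 p [469.2 325.3 150.1] rpy [-3.141  0.    -1.729] q [ 0.95  0.27 -0.35  0.   -0.94 -1.11] F [-0.5 -0.3 -0.2] w 87.4 gf 0.0
d [ -2.4   2.1 100.1] rot [-0.     0.    -0.006] r 571.0
carton n 135 ctr [483.9 314.1] size [35.2 37.7] ang 81.4 sealer -185.4 96.7
carton n 236 ctr [440.4 168.5] size [62.7 37.6] ang 83.2 sealer -215.3 -52.3
carton n 235 ctr [454.  105.4] size [60.8 38. ] ang 88.9 sealer -195.9 -113.9
```

Emit:
jog_arm:
  targets:
    - {"dx":-2,"dy":2,"dz":25,"rx":0,"ry":0,"rz":0,"gripper":0}
    - {"dx":-2,"dy":2,"dz":50,"rx":0,"ry":0,"rz":0,"gripper":0}
    - {"dx":-2,"dy":2,"dz":75,"rx":0,"ry":0,"rz":0,"gripper":0}
    - {"dx":-2,"dy":2,"dz":92,"rx":0,"ry":0,"rz":0,"gripper":0}
    - {"dx":-2,"dy":2,"dz":100,"rx":0,"ry":0,"rz":0,"gripper":0}
    - {"dx":-2,"dy":2,"dz":100,"rx":0,"ry":0,"rz":0,"gripper":0}
    - {"dx":-2,"dy":2,"dz":100,"rx":0,"ry":0,"rz":0,"gripper":1}
    - {"dx":-2,"dy":2,"dz":100,"rx":0,"ry":0,"rz":0,"gripper":1}

```text
t: 17.07
eef_pos: [0.4681, 0.329, 0.0511]
ee_rot: [-3.14, 0.002, -1.728]
force: [0.6, 0.6, 0.8]
width: 0.0792
gripper_force: 0.0
```

Emit:
jog_arm:
  targets:
    - {"dx":0,"dy":0,"dz":0,"rx":0,"ry":0,"rz":0,"gripper":1}
    - {"dx":0,"dy":0,"dz":0,"rx":0,"ry":0,"rz":0,"gripper":1}
    - {"dx":0,"dy":0,"dz":0,"rx":0,"ry":0,"rz":0,"gripper":1}
    - {"dx":0,"dy":0,"dz":0,"rx":0,"ry":0,"rz":0,"gripper":1}
    - {"dx":0,"dy":0,"dz":0,"rx":0,"ry":0,"rz":0,"gripper":1}
    - {"dx":0,"dy":0,"dz":0,"rx":0,"ry":0,"rz":0,"gripper":1}
    - {"dx":0,"dy":0,"dz":0,"rx":0,"ry":0,"rz":0,"gripper":1}
    - {"dx":0,"dy":0,"dz":0,"rx":0,"ry":0,"rz":0,"gripper":1}

```text
t: 17.73
eef_pos: [0.4674, 0.3286, 0.0499]
ee_rot: [-3.141, 0.0, -1.728]
force: [1.0, -0.7, 3.2]
width: 0.0376
gripper_force: 15.0
```

Emit:
jog_arm:
  targets:
    - {"dx":0,"dy":0,"dz":-25,"rx":0,"ry":0,"rz":0,"gripper":1}
    - {"dx":0,"dy":0,"dz":-60,"rx":0,"ry":0,"rz":0,"gripper":1}
    - {"dx":0,"dy":0,"dz":-100,"rx":0,"ry":0,"rz":0,"gripper":1}
    - {"dx":36,"dy":0,"dz":-100,"rx":0,"ry":0,"rz":0.1,"gripper":1}
    - {"dx":72,"dy":0,"dz":-100,"rx":0,"ry":0,"rz":0.2,"gripper":1}
    - {"dx":108,"dy":0,"dz":-100,"rx":0,"ry":0,"rz":0.3,"gripper":1}
    - {"dx":144,"dy":0,"dz":-100,"rx":0,"ry":0,"rz":0.4,"gripper":1}
    - {"dx":180,"dy":0,"dz":-100,"rx":0,"ry":0,"rz":0.5,"gripper":1}

```text
t: 18.4
eef_pos: [0.438, 0.1489, 0.1493]
ee_rot: [3.141, -0.001, -2.232]
force: [1.0, -0.4, -0.6]
width: 0.0376
gripper_force: 15.0
```

```bash
python3 - <<'E'
from h import *
st();rel(T(45,37),150,[np.pi,0,TA-np.pi])
E
```

```text
t 18.4 p [438.  148.9 149.3] rpy [ 3.141e+00 -1.000e-03 -2.232e+00] q [ 0.75  0.1  -0.58 -0.   -0.89 -1.42] F [ 1.  -0.4 -0.6] w 37.6 gf 15.0
d [ 179.2 -279.3   -0.7] rot [ 0.    -0.001  0.942] r 572.0
```

Emit:
jog_arm:
  targets:
    - {"dx":19,"dy":-30,"dz":0,"rx":0,"ry":0,"rz":0.1,"gripper":1}
    - {"dx":38,"dy":-60,"dz":0,"rx":0,"ry":0,"rz":0.2,"gripper":1}
    - {"dx":57,"dy":-90,"dz":0,"rx":0,"ry":0,"rz":0.3,"gripper":1}
    - {"dx":76,"dy":-120,"dz":0,"rx":0,"ry":0,"rz":0.4,"gripper":1}
    - {"dx":96,"dy":-150,"dz":0,"rx":0,"ry":0,"rz":0.5,"gripper":1}
    - {"dx":116,"dy":-180,"dz":0,"rx":0,"ry":0,"rz":0.6,"gripper":1}
    - {"dx":136,"dy":-212,"dz":0,"rx":0,"ry":0,"rz":0.7,"gripper":1}
    - {"dx":156,"dy":-244,"dz":0,"rx":0,"ry":0,"rz":0.82,"gripper":1}

```text
t: 19.07
eef_pos: [0.5368, -0.1236, 0.1493]
ee_rot: [3.141, -0.001, -3.052]
force: [0.1, 0.9, -0.2]
width: 0.0377
gripper_force: 15.0
```

```bash
python3 - <<'E'
from h import *
st();rel(T(45,37),46,[np.pi,0,TA-np.pi])
E
```

```text
t 19.07 p [ 536.8 -123.6  149.3] rpy [ 3.141e+00 -1.000e-03 -3.052e+00] q [ 0.13  0.24 -0.4  -0.   -0.93 -1.61] F [ 0.1  0.9 -0.2] w 37.7 gf 15.0
d [ -7.8 -41.4 103.3] rot [ 0.    -0.001  0.122] r 572.0
```

Emit:
jog_arm:
  targets:
    - {"dx":-4,"dy":-21,"dz":0,"rx":0,"ry":0,"rz":0.06,"gripper":1}
    - {"dx":-7,"dy":-40,"dz":0,"rx":0,"ry":0,"rz":0.115,"gripper":1}
    - {"dx":-7,"dy":-40,"dz":10,"rx":0,"ry":0,"rz":0.115,"gripper":1}
    - {"dx":-7,"dy":-40,"dz":40,"rx":0,"ry":0,"rz":0.115,"gripper":1}
    - {"dx":-7,"dy":-40,"dz":70,"rx":0,"ry":0,"rz":0.115,"gripper":1}
    - {"dx":-7,"dy":-40,"dz":92,"rx":0,"ry":0,"rz":0.115,"gripper":1}
    - {"dx":-7,"dy":-40,"dz":102.5,"rx":0,"ry":0,"rz":0.115,"gripper":1}
    - {"dx":-7,"dy":-40,"dz":102.5,"rx":0,"ry":0,"rz":0.115,"gripper":1}

```text
t: 19.73
eef_pos: [0.5461, -0.1606, 0.0448]
ee_rot: [-3.142, -0.005, 3.121]
force: [-0.2, -0.2, -0.5]
width: 0.0377
gripper_force: 15.0
```

```bash
python3 - <<'E'
from h import *
st();rel(T(45,37),46,[np.pi,0,TA-np.pi])
E
```

```text
t 19.73 p [ 546.1 -160.6   44.8] rpy [-3.142 -0.005  3.121] q [ 0.06  0.4  -0.46 -0.   -0.71 -1.65] F [-0.2 -0.2 -0.5] w 37.7 gf 15.0
d [-2.2 -3.4 -1.2] rot [-0.    -0.005  0.013] r 572.0
```

Emit:
jog_arm:
  targets:
    - {"dx":0,"dy":-4,"dz":-2,"rx":0,"ry":0,"rz":0,"gripper":1}
    - {"dx":0,"dy":-4,"dz":-1,"rx":0,"ry":0,"rz":0,"gripper":1}
    - {"dx":0,"dy":-4,"dz":-1,"rx":0,"ry":0,"rz":0,"gripper":0.47}
    - {"dx":0,"dy":-4,"dz":-1,"rx":0,"ry":0,"rz":0,"gripper":0.47}
    - {"dx":0,"dy":-4,"dz":-1,"rx":0,"ry":0,"rz":0,"gripper":0.47}
    - {"dx":0,"dy":-4,"dz":-20,"rx":0,"ry":0,"rz":0,"gripper":0.47}
    - {"dx":0,"dy":-4,"dz":-50,"rx":0,"ry":0,"rz":0,"gripper":0.47}
    - {"dx":0,"dy":-4,"dz":-85,"rx":0,"ry":0,"rz":0,"gripper":0.47}

```text
t: 20.4
eef_pos: [0.5465, -0.1649, 0.132]
ee_rot: [3.142, -0.003, 3.12]
force: [1.2, 1.0, -0.3]
width: 0.0465
gripper_force: 0.0
```

```bash
python3 - <<'E'
from h import *
st()
c=(np.array([440.4,168.5])-SO)@SEY
rel(S(-213,c),150,[np.pi,0,YP-.02])
E
```

```text
t 20.4 p [ 546.5 -164.9  132. ] rpy [ 3.142e+00 -3.000e-03  3.120e+00] q [ 0.05  0.29 -0.37 -0.   -0.91 -1.64] F [ 1.2  1.  -0.3] w 46.5 gf 0.0
d [111.  330.9 -17.6] rot [ 0.003 -0.003 -1.48 ] r 474.0
```

Emit:
jog_arm:
  targets:
    - {"dx":0,"dy":5,"dz":-18,"rx":0,"ry":0,"rz":-0.1,"gripper":0}
    - {"dx":12,"dy":35,"dz":-18,"rx":0,"ry":0,"rz":-0.22,"gripper":0}
    - {"dx":22,"dy":65,"dz":-18,"rx":0,"ry":0,"rz":-0.34,"gripper":0}
    - {"dx":32,"dy":96,"dz":-18,"rx":0,"ry":0,"rz":-0.46,"gripper":0}
    - {"dx":43,"dy":128,"dz":-18,"rx":0,"ry":0,"rz":-0.58,"gripper":0}
    - {"dx":54,"dy":160,"dz":-18,"rx":0,"ry":0,"rz":-0.7,"gripper":0}
    - {"dx":65,"dy":194,"dz":-18,"rx":0,"ry":0,"rz":-0.82,"gripper":0}
    - {"dx":76,"dy":228,"dz":-18,"rx":0,"ry":0,"rz":-0.94,"gripper":0}

```text
t: 21.07
eef_pos: [0.4759, 0.0659, 0.1509]
ee_rot: [-3.141, 0.001, -2.217]
force: [1.0, 0.2, 0.4]
width: 0.0868
gripper_force: 0.0
```

```bash
python3 - <<'E'
from h import *
st()
c=(np.array([440.4,168.5])-SO)@SEY
rel(S(-213,c),150,[np.pi,0,YP-.02])
E
```

```text
t 21.07 p [475.9  65.9 150.9] rpy [-3.141e+00  1.000e-03 -2.217e+00] q [ 0.55  0.13 -0.54 -0.   -0.9  -1.19] F [1.  0.2 0.4] w 86.8 gf 0.0
d [-61.7  88.2   0.9] rot [-0.001  0.001 -0.534] r 474.0
```

Emit:
jog_arm:
  targets:
    - {"dx":-12,"dy":18,"dz":0,"rx":0,"ry":0,"rz":-0.11,"gripper":0}
    - {"dx":-24,"dy":36,"dz":0,"rx":0,"ry":0,"rz":-0.22,"gripper":0}
    - {"dx":-37,"dy":54,"dz":0,"rx":0,"ry":0,"rz":-0.33,"gripper":0}
    - {"dx":-50,"dy":72,"dz":0,"rx":0,"ry":0,"rz":-0.44,"gripper":0}
    - {"dx":-62,"dy":88,"dz":0,"rx":0,"ry":0,"rz":-0.534,"gripper":0}
    - {"dx":-62,"dy":88,"dz":20,"rx":0,"ry":0,"rz":-0.534,"gripper":0}
    - {"dx":-62,"dy":88,"dz":40,"rx":0,"ry":0,"rz":-0.534,"gripper":0}
    - {"dx":-62,"dy":88,"dz":40,"rx":0,"ry":0,"rz":-0.534,"gripper":0}

```text
t: 21.73
eef_pos: [0.4424, 0.1665, 0.1078]
ee_rot: [3.138, -0.003, -1.689]
force: [-1.1, -1.7, -0.6]
width: 0.0874
gripper_force: 0.0
```

```bash
python3 - <<'E'
from h import *
st()
c=(np.array([440.4,168.5])-SO)@SEY
rel(S(-213,c),50,[np.pi,0,YP-.02])
E
```

```text
t 21.73 p [442.4 166.5 107.8] rpy [ 3.138e+00 -3.000e-03 -1.689e+00] q [ 0.78  0.18 -0.61 -0.   -0.79 -0.89] F [-1.1 -1.7 -0.6] w 87.4 gf 0.0
d [-2.  -0.2 57.8] rot [ 0.003 -0.003 -0.005] r 474.0
```

Emit:
jog_arm:
  targets:
    - {"dx":-2,"dy":0,"dz":25,"rx":0,"ry":0,"rz":0,"gripper":0}
    - {"dx":-2,"dy":0,"dz":45,"rx":0,"ry":0,"rz":0,"gripper":0}
    - {"dx":-2,"dy":0,"dz":58,"rx":0,"ry":0,"rz":0,"gripper":0}
    - {"dx":-2,"dy":0,"dz":58,"rx":0,"ry":0,"rz":0,"gripper":1}
    - {"dx":-2,"dy":0,"dz":58,"rx":0,"ry":0,"rz":0,"gripper":1}
    - {"dx":-2,"dy":0,"dz":58,"rx":0,"ry":0,"rz":0,"gripper":1}
    - {"dx":-2,"dy":0,"dz":58,"rx":0,"ry":0,"rz":0,"gripper":1}
    - {"dx":-2,"dy":0,"dz":58,"rx":0,"ry":0,"rz":0,"gripper":1}

```text
t: 22.4
eef_pos: [0.4451, 0.1697, 0.0534]
ee_rot: [-3.14, 0.002, -1.689]
force: [0.6, -0.0, 0.0]
width: 0.0604
gripper_force: 0.0
```

Emit:
jog_arm:
  targets:
    - {"dx":0,"dy":0,"dz":0,"rx":0,"ry":0,"rz":0,"gripper":1}
    - {"dx":0,"dy":0,"dz":0,"rx":0,"ry":0,"rz":0,"gripper":1}
    - {"dx":0,"dy":0,"dz":0,"rx":0,"ry":0,"rz":0,"gripper":1}
    - {"dx":0,"dy":0,"dz":0,"rx":0,"ry":0,"rz":0,"gripper":1}
    - {"dx":0,"dy":0,"dz":0,"rx":0,"ry":0,"rz":0,"gripper":1}
    - {"dx":0,"dy":0,"dz":-30,"rx":0,"ry":0,"rz":0,"gripper":1}
    - {"dx":0,"dy":0,"dz":-65,"rx":0,"ry":0,"rz":0,"gripper":1}
    - {"dx":0,"dy":0,"dz":-100,"rx":0,"ry":0,"rz":0,"gripper":1}

```text
t: 23.07
eef_pos: [0.4439, 0.1686, 0.1527]
ee_rot: [3.14, -0.002, -1.689]
force: [0.4, 1.0, -1.0]
width: 0.0381
gripper_force: 15.0
```

```bash
python3 - <<'E'
from h import *
st();rel(T(-45,-37),150,[np.pi,0,TA-np.pi])
E
```

```text
t 23.07 p [443.9 168.6 152.7] rpy [ 3.140e+00 -2.000e-03 -1.689e+00] q [ 0.78  0.12 -0.55  0.   -0.9  -0.9 ] F [ 0.4  1.  -1. ] w 38.1 gf 15.0
d [399.3 -59.3   3.5] rot [-0.    -0.003  1.486] r 513.0
```

Emit:
jog_arm:
  targets:
    - {"dx":30,"dy":-4,"dz":0,"rx":0,"ry":0,"rz":0.12,"gripper":1}
    - {"dx":64,"dy":-9,"dz":0,"rx":0,"ry":0,"rz":0.24,"gripper":1}
    - {"dx":98,"dy":-14,"dz":0,"rx":0,"ry":0,"rz":0.36,"gripper":1}
    - {"dx":132,"dy":-19,"dz":0,"rx":0,"ry":0,"rz":0.48,"gripper":1}
    - {"dx":166,"dy":-24,"dz":0,"rx":0,"ry":0,"rz":0.6,"gripper":1}
    - {"dx":200,"dy":-29,"dz":0,"rx":0,"ry":0,"rz":0.72,"gripper":1}
    - {"dx":234,"dy":-34,"dz":0,"rx":0,"ry":0,"rz":0.84,"gripper":1}
    - {"dx":268,"dy":-39,"dz":0,"rx":0,"ry":0,"rz":0.96,"gripper":1}

```text
t: 23.73
eef_pos: [0.4513, -0.1032, 0.1522]
ee_rot: [-3.141, 0.0, -2.654]
force: [0.9, 0.5, -1.1]
width: 0.0379
gripper_force: 15.0
```

```bash
python3 - <<'E'
from h import *
st();rel(T(-45,-37),150,[np.pi,0,TA-np.pi])
E
```

```text
t 23.73 p [ 451.3 -103.2  152.2] rpy [-3.141  0.    -2.654] q [ 0.2   0.1  -0.58  0.   -0.9  -1.29] F [ 0.9  0.5 -1.1] w 37.9 gf 15.0
d [  57.7 -118.5    2.2] rot [-0.    0.    0.52] r 513.0
```

Emit:
jog_arm:
  targets:
    - {"dx":14,"dy":-29,"dz":0,"rx":0,"ry":0,"rz":0.11,"gripper":1}
    - {"dx":28,"dy":-58,"dz":0,"rx":0,"ry":0,"rz":0.22,"gripper":1}
    - {"dx":42,"dy":-88,"dz":0,"rx":0,"ry":0,"rz":0.33,"gripper":1}
    - {"dx":58,"dy":-117,"dz":0,"rx":0,"ry":0,"rz":0.44,"gripper":1}
    - {"dx":58,"dy":-117,"dz":0,"rx":0,"ry":0,"rz":0.515,"gripper":1}
    - {"dx":58,"dy":-117,"dz":0,"rx":0,"ry":0,"rz":0.515,"gripper":1}
    - {"dx":58,"dy":-117,"dz":25,"rx":0,"ry":0,"rz":0.515,"gripper":1}
    - {"dx":58,"dy":-117,"dz":50,"rx":0,"ry":0,"rz":0.515,"gripper":1}

```text
t: 24.4
eef_pos: [0.457, -0.2319, 0.1028]
ee_rot: [-3.141, 0.004, 3.123]
force: [0.3, 0.4, -2.2]
width: 0.0381
gripper_force: 15.0
```

```bash
python3 - <<'E'
from h import *
st();rel(T(-45,-37),48.5,[np.pi,0,TA-np.pi])
E
```

```text
t 24.4 p [ 457.  -231.9  102.8] rpy [-3.141  0.004  3.123] q [-0.09  0.24 -0.54  0.   -0.79 -1.5 ] F [ 0.3  0.4 -2.2] w 38.1 gf 15.0
d [ 1.4 -3.1 54.3] rot [-0.     0.004  0.014] r 513.0
```

Emit:
jog_arm:
  targets:
    - {"dx":1,"dy":-3,"dz":20,"rx":0,"ry":0,"rz":0.01,"gripper":1}
    - {"dx":1,"dy":-3,"dz":40,"rx":0,"ry":0,"rz":0.01,"gripper":1}
    - {"dx":1,"dy":-3,"dz":50,"rx":0,"ry":0,"rz":0.01,"gripper":1}
    - {"dx":1,"dy":-3,"dz":53,"rx":0,"ry":0,"rz":0.01,"gripper":1}
    - {"dx":1,"dy":-3,"dz":53,"rx":0,"ry":0,"rz":0.01,"gripper":1}
    - {"dx":1,"dy":-3,"dz":53,"rx":0,"ry":0,"rz":0.01,"gripper":0.47}
    - {"dx":1,"dy":-3,"dz":53,"rx":0,"ry":0,"rz":0.01,"gripper":0.47}
    - {"dx":1,"dy":-3,"dz":53,"rx":0,"ry":0,"rz":0.01,"gripper":0.47}

```text
t: 25.07
eef_pos: [0.4558, -0.2351, 0.0504]
ee_rot: [-3.141, 0.002, 3.11]
force: [-0.4, -0.3, 0.3]
width: 0.0459
gripper_force: 0.0
```

```bash
python3 - <<'E'
from h import *
st()
d=grab('top')
from c import *
cartons(f,w)
E
```

```text
t 25.07 p [ 455.8 -235.1   50.4] rpy [-3.141e+00  2.000e-03  3.110e+00] q [-0.09  0.32 -0.59  0.   -0.67 -1.51] F [-0.4 -0.3  0.3] w 45.9 gf 0.0
carton n 234 ctr [453.7 102.1] size [61.1 37.9] ang 90.0 sealer -195.9 -117.2
```

Emit:
jog_arm:
  targets:
    - {"dx":0,"dy":0,"dz":-25,"rx":0,"ry":0,"rz":0,"gripper":0.47}
    - {"dx":0,"dy":0,"dz":-60,"rx":0,"ry":0,"rz":0,"gripper":0.47}
    - {"dx":0,"dy":0,"dz":-98,"rx":0,"ry":0,"rz":0,"gripper":0.2}
    - {"dx":0,"dy":35,"dz":-98,"rx":0,"ry":0,"rz":-0.12,"gripper":0}
    - {"dx":0,"dy":70,"dz":-98,"rx":0,"ry":0,"rz":-0.24,"gripper":0}
    - {"dx":0,"dy":105,"dz":-98,"rx":0,"ry":0,"rz":-0.36,"gripper":0}
    - {"dx":0,"dy":140,"dz":-98,"rx":0,"ry":0,"rz":-0.48,"gripper":0}
    - {"dx":0,"dy":175,"dz":-98,"rx":0,"ry":0,"rz":-0.6,"gripper":0}

```text
t: 25.78
eef_pos: [0.4605, -0.0587, 0.1482]
ee_rot: [-3.141, 0.002, -2.568]
force: [0.9, 0.2, 0.3]
width: 0.081
gripper_force: 0.0
```

```bash
python3 - <<'E'
from h import *
st(); rel(S(-206,-117.2),150,[np.pi,0,YP+.09])
E
```

```text
t 25.78 p [460.5 -58.7 148.2] rpy [-3.141e+00  2.000e-03 -2.568e+00] q [ 0.3   0.1  -0.58  0.   -0.88 -1.3 ] F [0.9 0.2 0.3] w 81.0 gf 0.0
d [-73.6 145.   -1.8] rot [-0.001  0.001 -0.995] r 455.0
```

Emit:
jog_arm:
  targets:
    - {"dx":-9,"dy":18,"dz":0,"rx":0,"ry":0,"rz":-0.12,"gripper":0}
    - {"dx":-18,"dy":36,"dz":0,"rx":0,"ry":0,"rz":-0.24,"gripper":0}
    - {"dx":-27,"dy":54,"dz":0,"rx":0,"ry":0,"rz":-0.36,"gripper":0}
    - {"dx":-36,"dy":72,"dz":0,"rx":0,"ry":0,"rz":-0.48,"gripper":0}
    - {"dx":-45,"dy":90,"dz":0,"rx":0,"ry":0,"rz":-0.6,"gripper":0}
    - {"dx":-54,"dy":108,"dz":0,"rx":0,"ry":0,"rz":-0.72,"gripper":0}
    - {"dx":-64,"dy":126,"dz":0,"rx":0,"ry":0,"rz":-0.84,"gripper":0}
    - {"dx":-73,"dy":145,"dz":0,"rx":0,"ry":0,"rz":-0.96,"gripper":0}

```text
t: 26.45
eef_pos: [0.4442, 0.1025, 0.148]
ee_rot: [-3.14, 0.001, -1.608]
force: [0.6, 0.0, -0.8]
width: 0.0877
gripper_force: 0.0
```

```bash
python3 - <<'E'
from h import *
st(); rel(S(-206,-117.2),50,[np.pi,0,YP+.09])
d=grab('top')
from c import *
cartons(f,w)
E
```

```text
t 26.45 p [444.2 102.5 148. ] rpy [-3.140e+00  1.000e-03 -1.608e+00] q [ 0.66  0.09 -0.6   0.   -0.88 -0.7 ] F [ 0.6  0.  -0.8] w 87.7 gf 0.0
d [-0.4  0.7 98. ] rot [-0.001  0.001 -0.034] r 455.0
```

Now descend on carton 4, grip it and lift.

Emit:
jog_arm:
  targets:
    - {"dx":0,"dy":1,"dz":30,"rx":0,"ry":0,"rz":-0.034,"gripper":0}
    - {"dx":0,"dy":1,"dz":60,"rx":0,"ry":0,"rz":-0.034,"gripper":0}
    - {"dx":0,"dy":1,"dz":85,"rx":0,"ry":0,"rz":-0.034,"gripper":0}
    - {"dx":0,"dy":1,"dz":98,"rx":0,"ry":0,"rz":-0.034,"gripper":0}
    - {"dx":0,"dy":1,"dz":98,"rx":0,"ry":0,"rz":-0.034,"gripper":0}
    - {"dx":0,"dy":1,"dz":98,"rx":0,"ry":0,"rz":-0.034,"gripper":1}
    - {"dx":0,"dy":1,"dz":98,"rx":0,"ry":0,"rz":-0.034,"gripper":1}
    - {"dx":0,"dy":1,"dz":98,"rx":0,"ry":0,"rz":-0.034,"gripper":1}

```text
t: 27.17
eef_pos: [0.444, 0.102, 0.0506]
ee_rot: [-3.139, 0.002, -1.58]
force: [0.0, -0.2, 0.5]
width: 0.073
gripper_force: 0.0
```

Emit:
jog_arm:
  targets:
    - {"dx":0,"dy":0,"dz":0,"rx":0,"ry":0,"rz":0,"gripper":1}
    - {"dx":0,"dy":0,"dz":0,"rx":0,"ry":0,"rz":0,"gripper":1}
    - {"dx":0,"dy":0,"dz":0,"rx":0,"ry":0,"rz":0,"gripper":1}
    - {"dx":0,"dy":0,"dz":0,"rx":0,"ry":0,"rz":0,"gripper":1}
    - {"dx":0,"dy":0,"dz":0,"rx":0,"ry":0,"rz":0,"gripper":1}
    - {"dx":0,"dy":0,"dz":0,"rx":0,"ry":0,"rz":0,"gripper":1}
    - {"dx":0,"dy":0,"dz":0,"rx":0,"ry":0,"rz":0,"gripper":1}
    - {"dx":0,"dy":0,"dz":0,"rx":0,"ry":0,"rz":0,"gripper":1}

```text
t: 27.83
eef_pos: [0.4435, 0.1017, 0.0495]
ee_rot: [-3.141, 0.0, -1.579]
force: [0.9, 0.1, 5.8]
width: 0.0378
gripper_force: 15.0
```

Emit:
jog_arm:
  targets:
    - {"dx":0,"dy":0,"dz":-30,"rx":0,"ry":0,"rz":0,"gripper":1}
    - {"dx":0,"dy":0,"dz":-65,"rx":0,"ry":0,"rz":0,"gripper":1}
    - {"dx":0,"dy":0,"dz":-100,"rx":0,"ry":0,"rz":0,"gripper":1}
    - {"dx":25,"dy":-2,"dz":-100,"rx":0,"ry":0,"rz":0.12,"gripper":1}
    - {"dx":50,"dy":-4,"dz":-100,"rx":0,"ry":0,"rz":0.24,"gripper":1}
    - {"dx":75,"dy":-6,"dz":-100,"rx":0,"ry":0,"rz":0.36,"gripper":1}
    - {"dx":100,"dy":-8,"dz":-100,"rx":0,"ry":0,"rz":0.48,"gripper":1}
    - {"dx":125,"dy":-10,"dz":-100,"rx":0,"ry":0,"rz":0.6,"gripper":1}

```text
t: 28.5
eef_pos: [0.451, -0.0249, 0.1488]
ee_rot: [3.141, -0.001, -2.186]
force: [-0.1, 0.3, -0.6]
width: 0.0377
gripper_force: 15.0
```

```bash
python3 - <<'E'
from h import *
st();rel(T(-45,37),150,[np.pi,0,TA-np.pi])
E
```

```text
t 28.5 p [451.  -24.9 148.8] rpy [ 3.141e+00 -1.000e-03 -2.186e+00] q [ 0.38  0.08 -0.6  -0.   -0.89 -1.  ] F [-0.1  0.3 -0.6] w 37.7 gf 15.0
d [107.1 -84.5  -1.2] rot [ 0.001 -0.001  0.989] r 486.0
```

Emit:
jog_arm:
  targets:
    - {"dx":13,"dy":-10,"dz":0,"rx":0,"ry":0,"rz":0.12,"gripper":1}
    - {"dx":26,"dy":-21,"dz":0,"rx":0,"ry":0,"rz":0.24,"gripper":1}
    - {"dx":40,"dy":-32,"dz":0,"rx":0,"ry":0,"rz":0.36,"gripper":1}
    - {"dx":54,"dy":-43,"dz":0,"rx":0,"ry":0,"rz":0.48,"gripper":1}
    - {"dx":68,"dy":-54,"dz":0,"rx":0,"ry":0,"rz":0.6,"gripper":1}
    - {"dx":82,"dy":-64,"dz":0,"rx":0,"ry":0,"rz":0.72,"gripper":1}
    - {"dx":95,"dy":-75,"dz":0,"rx":0,"ry":0,"rz":0.84,"gripper":1}
    - {"dx":106,"dy":-84,"dz":0,"rx":0,"ry":0,"rz":0.96,"gripper":1}

```text
t: 29.17
eef_pos: [0.4593, -0.1596, 0.1485]
ee_rot: [3.141, -0.002, 3.137]
force: [0.8, -0.1, -0.6]
width: 0.0378
gripper_force: 15.0
```

```bash
python3 - <<'E'
from h import *
st();rel(T(-45,37),46,[np.pi,0,TA-np.pi])
E
```

```text
t 29.17 p [ 459.3 -159.6  148.5] rpy [ 3.141e+00 -2.000e-03  3.137e+00] q [ 0.07  0.14 -0.53 -0.   -0.9  -1.65] F [ 0.8 -0.1 -0.6] w 37.8 gf 15.0
d [  0.9  -1.5 102.5] rot [ 0.    -0.002  0.028] r 486.0
```

Emit:
jog_arm:
  targets:
    - {"dx":1,"dy":-3,"dz":0,"rx":0,"ry":0,"rz":0.028,"gripper":1}
    - {"dx":1,"dy":-3,"dz":30,"rx":0,"ry":0,"rz":0.028,"gripper":1}
    - {"dx":1,"dy":-3,"dz":60,"rx":0,"ry":0,"rz":0.028,"gripper":1}
    - {"dx":1,"dy":-3,"dz":85,"rx":0,"ry":0,"rz":0.028,"gripper":1}
    - {"dx":1,"dy":-3,"dz":99,"rx":0,"ry":0,"rz":0.028,"gripper":1}
    - {"dx":1,"dy":-3,"dz":103,"rx":0,"ry":0,"rz":0.028,"gripper":1}
    - {"dx":1,"dy":-3,"dz":103,"rx":0,"ry":0,"rz":0.028,"gripper":1}
    - {"dx":1,"dy":-3,"dz":103,"rx":0,"ry":0,"rz":0.028,"gripper":1}

```text
t: 29.83
eef_pos: [0.4588, -0.1613, 0.046]
ee_rot: [-3.142, -0.001, 3.117]
force: [0.9, 0.0, -1.3]
width: 0.0378
gripper_force: 15.0
```

Emit:
jog_arm:
  targets:
    - {"dx":0,"dy":0,"dz":0,"rx":0,"ry":0,"rz":0,"gripper":0.47}
    - {"dx":0,"dy":0,"dz":0,"rx":0,"ry":0,"rz":0,"gripper":0.47}
    - {"dx":0,"dy":0,"dz":0,"rx":0,"ry":0,"rz":0,"gripper":0.47}
    - {"dx":0,"dy":0,"dz":-25,"rx":0,"ry":0,"rz":0,"gripper":0.47}
    - {"dx":0,"dy":0,"dz":-60,"rx":0,"ry":0,"rz":0,"gripper":0.47}
    - {"dx":0,"dy":0,"dz":-100,"rx":0,"ry":0,"rz":0,"gripper":0.4}
    - {"dx":0,"dy":30,"dz":-120,"rx":0,"ry":0,"rz":0,"gripper":0.4}
    - {"dx":0,"dy":70,"dz":-120,"rx":0,"ry":0,"rz":0,"gripper":0.4}

```text
t: 30.5
eef_pos: [0.4638, -0.0923, 0.1715]
ee_rot: [3.141, 0.009, 3.113]
force: [2.4, 1.5, 0.3]
width: 0.0522
gripper_force: 0.0
```

Emit:
jog_arm:
  targets:
    - {"dx":0,"dy":40,"dz":0,"rx":0,"ry":0,"rz":0,"gripper":0.4}
    - {"dx":0,"dy":80,"dz":0,"rx":0,"ry":0,"rz":0,"gripper":0.4}
    - {"dx":0,"dy":120,"dz":0,"rx":0,"ry":0,"rz":0,"gripper":0.4}
    - {"dx":0,"dy":160,"dz":0,"rx":0,"ry":0,"rz":0,"gripper":0.4}
    - {"dx":0,"dy":200,"dz":0,"rx":0,"ry":0,"rz":0,"gripper":0.4}
    - {"dx":0,"dy":240,"dz":0,"rx":0,"ry":0,"rz":0,"gripper":0.4}
    - {"dx":0,"dy":240,"dz":0,"rx":0,"ry":0,"rz":0,"gripper":0.4}
    - {"dx":0,"dy":240,"dz":0,"rx":0,"ry":0,"rz":0,"gripper":0.4}

```text
t: 31.17
eef_pos: [0.4672, 0.1503, 0.1664]
ee_rot: [3.141, 0.0, 3.119]
force: [0.3, -0.3, -0.3]
width: 0.0526
gripper_force: 0.0
```

```bash
python3 - <<'E'
from h import *
st(); d=grab('top'); d2=grab('scene')
save(d['frame'][140:262,330:480],'cropE.png',5)
from m import *
u=np.arange(640)[None,:]*np.ones((400,1)); v=np.arange(400)[:,None]*np.ones((1,640))
rect((abs(Z-.057)<.004)&(X<.6)&(X>.4)&(Y<-.12)&(Y>-.28),'carton')
# label: white plate by colour, plane fit with filtered depth
g=(X>.605)&(X<.66)&(Y>-.245)&(Y<-.155)&(Z>.052)&(Z<.105)
p=w[g]*1e3; print('label',len(p),((p.min(0)+p.max(0))/2).round(1),p.mean(0).round(1))
(c,s,a)=cv2.minAreaRect(p[:,:2].astype(np.float32)); print('label rect',c,s,a)
# scanner parts, mat by ray at z=.004
print('hsv-free: scanner')
k=(Z>.026)&(X>.38)&(X<.62)&(Y<-.34)&(Y>-.44)
p=w[k][:,:2]*1e3; print(cv2.minAreaRect(p.astype(np.float32)),len(p))
hd=w[k&(Z>.0415)]*1e3; print('z',np.percentile(w[k][:,2]*1e3,[5,50,95]).round(1))
wh=k&(f.min(-1)>150); print('white handle',cv2.minAreaRect((w[wh][:,:2]*1e3).astype(np.float32)),wh.sum())
mk=(f.max(-1)<70)&(X>.38)&(X<.63)&(Y<-.33)&(Y>-.45)
l=cv2.connectedComponentsWithStats(mk.astype(np.uint8)); print(l[2])
pts=np.array([ray(d,c_,r_,.004)[:2]*1e3 for r_,c_ in zip(*np.where(mk))]); print('mat',cv2.minAreaRect(pts.astype(np.float32)),len(pts))
E
```

```text
t 31.17 p [467.2 150.3 166.4] rpy [3.141 0.    3.119] q [ 0.71  0.13 -0.5  -0.   -0.94 -2.31] F [ 0.3 -0.3 -0.3] w 52.6 gf 0.0
carton pix [371. 209.] ctr 549.8 -164.0 size 36.6 58.9 ang 87.7 z 57.1
carton pix [394. 209.] ctr 546.5 -238.3 size 37.0 62.1 ang 88.3 z 57.7
carton pix [371. 237.] ctr 461.2 -160.5 size 36.4 61.0 ang 87.6 z 57.5
carton pix [393. 238.] ctr 454.6 -233.1 size 38.7 58.4 ang 87.0 z 57.3
label 376 [ 631.  -201.5   78.2] [ 632.9 -201.7   80.8]
label rect (630.8587646484375, -201.41744995117188) (70.04021453857422, 50.688758850097656) 89.12418365478516
hsv-free: scanner
((497.2369384765625, -383.544189453125), (180.24700927734375, 49.40509033203125), 2.2139217853546143) 640
z [31.6 39.6 47. ]
white handle ((468.1881408691406, -390.2025146484375), (122.90856170654297, 28.018159866333008), 5.5618696212768555) 305
[[     0      0    640    400 255447]
 [   419    193     22     59    494]
 [   444    216      7     33     59]]
mat ((506.4281005859375, -384.7830810546875), (190.50173950195312, 77.36416625976562), 7.2132978439331055) 553
```

View pics/cropE.png

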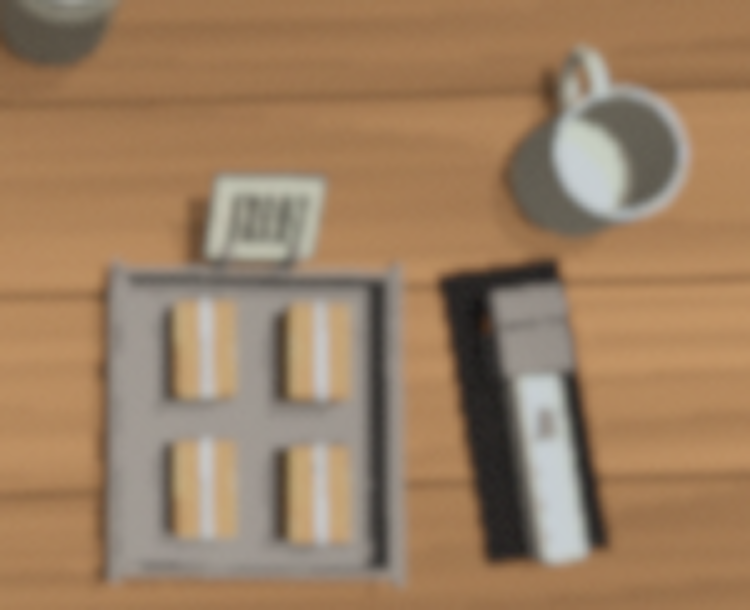

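The crop shows all four cartons flat and separate in the tote at (205,348), (318,350), (205,488) and (318,493). The scanner lies with its head up at (535,330) and its handle down to (560,555). The mat's corners are at about (440,275), (556,262), (606,545) and (490,560), and I'll get its centre and yaw from those.

```bash
python3 - <<'E'
from h import *
d=dict(np.load('last_top.npz'))
P=[ray(d,330+a/5,140+b/5,.004)[:2]*1e3 for a,b in((440,275),(556,262),(606,545),(490,560))]
P=np.array(P); print(P.round(1),P.mean(0).round(1)); e=P[0]-P[3]; e2=P[1]-P[2]; w=P[0]-P[1]
print('len',np.linalg.norm(e),np.linalg.norm(e2),np.linalg.norm(w),'yaw',np.degrees([np.arctan2(e[1],e[0]),np.arctan2(e2[1],e2[0]),np.arctan2(-w[0],w[1])]))
# precise corners from dark mask
f=d['frame']; gray=f.max(-1)
mk=(gray<95).astype(np.uint8); mk[:,:415]=0; mk[:,456:]=0; mk[:188]=0; mk[258:]=0
cs=max(cv2.findContours(mk,cv2.RETR_EXTERNAL,cv2.CHAIN_APPROX_NONE)[0],key=cv2.contourArea)
# left edge and top edge lines
pts=cs[:,0,:].astype(float)
W=np.array([ray(d,a,b,.004)[:2]*1e3 for a,b in pts])
c=np.array([506.,-385.]); 
for yaw in (6.5,):
    r=np.deg2rad(yaw); X=(W-c)@[np.cos(r),np.sin(r)]; Y=(W-c)@[-np.sin(r),np.cos(r)]
    L=(Y>28)&(abs(X)<85); pf=np.polyfit(X[L],Y[L],1); print('left edge',pf.round(4), L.sum())
    Tm=(X>85)&(abs(Y)<35); print('top X',np.median(X[Tm])); Bm=(X<-85)&(abs(Y)<40); print('bot X',np.median(X[Bm])); Rm=(Y<-30)&(X<20); print('right',np.polyfit(X[Rm],Y[Rm],1).round(3),Rm.sum(),Y.min())
r=.097
g=np.array([468.2,-390.2])+28.5*np.array([np.cos(r),np.sin(r)]); print('grip',g); rel(g,130,[np.pi,0,r-np.pi]); 
E
```

```text
[[ 597.8 -335.7]
 [ 604.7 -415.4]
 [ 412.7 -437.6]
 [ 404.9 -359. ]] [ 505.  -386.9]
len 194.28924588921265 193.22741402094786 79.97954671283954 yaw [6.88029329 6.59094074 4.95052501]
left edge [-4.0000e-04  3.8143e+01] 50
top X 95.46977598614473
bot X -94.73082297997193Traceback (most recent call last):
  File "<stdin>", line 17, in <module>
    raise TypeError("expected non-empty vector for x")
TypeError: expected non-empty vector for x
```

```bash
python3 - <<'E'
from h import *
st(); rel((496.6,-387.4),130,[np.pi,0,.097-np.pi])
E
```

```text
t 31.27 p [466.9 148.  166.2] rpy [-3.141 -0.     3.116] q [ 0.71  0.13 -0.5  -0.   -0.94 -2.31] F [ 0.3  0.4 -0.8] w 52.3 gf 0.0
d [ -43.4 -534.4   36.3] rot [-0.    -0.    -0.123] r 630.0
```

Emit:
jog_arm:
  targets:
    - {"dx":-3,"dy":-36,"dz":0,"rx":0,"ry":0,"rz":-0.01,"gripper":0.2}
    - {"dx":-6,"dy":-72,"dz":0,"rx":0,"ry":0,"rz":-0.02,"gripper":0.2}
    - {"dx":-9,"dy":-108,"dz":0,"rx":0,"ry":0,"rz":-0.03,"gripper":0.2}
    - {"dx":-12,"dy":-144,"dz":0,"rx":0,"ry":0,"rz":-0.04,"gripper":0.2}
    - {"dx":-15,"dy":-180,"dz":0,"rx":0,"ry":0,"rz":-0.05,"gripper":0.2}
    - {"dx":-18,"dy":-216,"dz":0,"rx":0,"ry":0,"rz":-0.06,"gripper":0.2}
    - {"dx":-21,"dy":-252,"dz":0,"rx":0,"ry":0,"rz":-0.07,"gripper":0.2}
    - {"dx":-24,"dy":-288,"dz":0,"rx":0,"ry":0,"rz":-0.08,"gripper":0.2}

```text
t: 31.93
eef_pos: [0.4826, -0.1434, 0.1666]
ee_rot: [3.142, 0.001, -3.089]
force: [0.8, 0.9, -0.2]
width: 0.07
gripper_force: 0.0
```

Emit:
jog_arm:
  targets:
    - {"dx":-3,"dy":-36,"dz":0,"rx":0,"ry":0,"rz":-0.01,"gripper":0.2}
    - {"dx":-6,"dy":-72,"dz":0,"rx":0,"ry":0,"rz":-0.02,"gripper":0.2}
    - {"dx":-9,"dy":-108,"dz":0,"rx":0,"ry":0,"rz":-0.03,"gripper":0.2}
    - {"dx":-12,"dy":-144,"dz":0,"rx":0,"ry":0,"rz":-0.04,"gripper":0.2}
    - {"dx":-15,"dy":-180,"dz":0,"rx":0,"ry":0,"rz":-0.05,"gripper":0.2}
    - {"dx":-18,"dy":-216,"dz":0,"rx":0,"ry":0,"rz":-0.06,"gripper":0.2}
    - {"dx":-21,"dy":-240,"dz":0,"rx":0,"ry":0,"rz":-0.06,"gripper":0.2}
    - {"dx":-21,"dy":-240,"dz":20,"rx":0,"ry":0,"rz":-0.06,"gripper":0.2}

```text
t: 32.6
eef_pos: [0.5183, -0.3856, 0.1493]
ee_rot: [-3.137, 0.005, -3.032]
force: [2.6, -0.0, 1.2]
width: 0.0697
gripper_force: 0.0
```

```bash
python3 - <<'E'
from h import *
st(); rel((496.6,-387.4),60,[np.pi,0,.097-np.pi])
E
```

```text
t 32.6 p [ 518.3 -385.6  149.3] rpy [-3.137  0.005 -3.032] q [-0.34  0.38 -0.19  0.   -0.99 -1.13] F [ 2.6 -0.   1.2] w 69.7 gf 0.0
d [22.2  1.  89.2] rot [-0.005  0.005  0.012] r 630.0
```

Emit:
jog_arm:
  targets:
    - {"dx":10,"dy":1,"dz":0,"rx":0,"ry":0,"rz":0.012,"gripper":0.2}
    - {"dx":22,"dy":1,"dz":10,"rx":0,"ry":0,"rz":0.012,"gripper":0.2}
    - {"dx":22,"dy":1,"dz":40,"rx":0,"ry":0,"rz":0.012,"gripper":0.2}
    - {"dx":22,"dy":1,"dz":60,"rx":0,"ry":0,"rz":0.012,"gripper":0.2}
    - {"dx":22,"dy":1,"dz":80,"rx":0,"ry":0,"rz":0.012,"gripper":0.2}
    - {"dx":22,"dy":1,"dz":88,"rx":0,"ry":0,"rz":0.012,"gripper":0.2}
    - {"dx":22,"dy":1,"dz":88,"rx":0,"ry":0,"rz":0.012,"gripper":0.2}
    - {"dx":22,"dy":1,"dz":88,"rx":0,"ry":0,"rz":0.012,"gripper":0.2}

```text
t: 33.27
eef_pos: [0.4952, -0.3808, 0.0589]
ee_rot: [-3.141, -0.0, -3.04]
force: [0.4, -0.4, 1.5]
width: 0.07
gripper_force: 0.0
```

```bash
python3 - <<'E'
from h import *
st(); rel((496.6,-387.4),28,[np.pi,0,.097-np.pi])
E
```

```text
t 33.27 p [ 495.2 -380.8   58.9] rpy [-3.141 -0.    -3.04 ] q [-0.34  0.45 -0.32  0.   -0.8  -1.13] F [ 0.4 -0.4  1.5] w 70.0 gf 0.0
d [-0.7 -6.7 30.9] rot [-0.    -0.     0.004] r 630.0
```

Emit:
jog_arm:
  force: 30
  targets:
    - {"dx":-1,"dy":-7,"dz":0,"rx":0,"ry":0,"rz":0.004,"gripper":0.2}
    - {"dx":-1,"dy":-7,"dz":15,"rx":0,"ry":0,"rz":0.004,"gripper":0.2}
    - {"dx":-1,"dy":-7,"dz":25,"rx":0,"ry":0,"rz":0.004,"gripper":0.2}
    - {"dx":-1,"dy":-7,"dz":30,"rx":0,"ry":0,"rz":0.004,"gripper":0.2}
    - {"dx":-1,"dy":-7,"dz":30,"rx":0,"ry":0,"rz":0.004,"gripper":0.2}
    - {"dx":-1,"dy":-7,"dz":30,"rx":0,"ry":0,"rz":0.004,"gripper":1}
    - {"dx":-1,"dy":-7,"dz":30,"rx":0,"ry":0,"rz":0.004,"gripper":1}
    - {"dx":-1,"dy":-7,"dz":30,"rx":0,"ry":0,"rz":0.004,"gripper":1}

```text
t: 33.93
eef_pos: [0.4978, -0.3873, 0.0289]
ee_rot: [-3.141, 0.001, -3.044]
force: [-0.6, -0.7, 0.1]
width: 0.0554
gripper_force: 0.0
```

Emit:
jog_arm:
  targets:
    - {"dx":0,"dy":0,"dz":0,"rx":0,"ry":0,"rz":0,"gripper":1}
    - {"dx":0,"dy":0,"dz":0,"rx":0,"ry":0,"rz":0,"gripper":1}
    - {"dx":0,"dy":0,"dz":0,"rx":0,"ry":0,"rz":0,"gripper":1}
    - {"dx":0,"dy":0,"dz":0,"rx":0,"ry":0,"rz":0,"gripper":1}
    - {"dx":0,"dy":0,"dz":0,"rx":0,"ry":0,"rz":0,"gripper":1}
    - {"dx":0,"dy":0,"dz":0,"rx":0,"ry":0,"rz":0,"gripper":1}
    - {"dx":0,"dy":0,"dz":0,"rx":0,"ry":0,"rz":0,"gripper":1}
    - {"dx":0,"dy":0,"dz":0,"rx":0,"ry":0,"rz":0,"gripper":1}

```text
t: 34.6
eef_pos: [0.4975, -0.3873, 0.0284]
ee_rot: [-3.141, 0.0, -3.044]
force: [0.3, 0.4, 2.6]
width: 0.03
gripper_force: 30.0
```

```bash
python3 - <<'E'
from h import *
s=st()
# scan target: label L, yaw ty; scanner grip offset relative to TCP measured now: scanner grip z=21
L=np.array([630.5,-202.5,78.]); ty=np.deg2rad(-1.8)
ex=np.array([np.cos(ty),np.sin(ty)])
G=L[:2]+ex*(-56.6-79); Gz=78+56.6+7
print('grip target',G,Gz,'tcp z',Gz+(s['eef_pos'][2]*1e3-21))
rel(G,Gz+(s['eef_pos'][2]*1e3-21),[np.pi,0,ty-np.pi-(.097-.097)])
E
```

```text
t 34.6 p [ 497.5 -387.3   28.4] rpy [-3.141  0.    -3.044] q [-0.35  0.5  -0.33  0.   -0.74 -1.12] F [0.3 0.4 2.6] w 30.0 gf 30.0
grip target [ 494.96691041 -198.24070107] 141.6 tcp z 149.03619725377382
d [ -16.   188.3 -120.6] rot [-0.     0.     0.129] r 533.0
```

Emit:
jog_arm:
  targets:
    - {"dx":0,"dy":0,"dz":-20,"rx":0,"ry":0,"rz":0,"gripper":1}
    - {"dx":0,"dy":0,"dz":-55,"rx":0,"ry":0,"rz":0,"gripper":1}
    - {"dx":0,"dy":0,"dz":-90,"rx":0,"ry":0,"rz":0,"gripper":1}
    - {"dx":0,"dy":0,"dz":-120,"rx":0,"ry":0,"rz":0,"gripper":1}
    - {"dx":-2,"dy":25,"dz":-120,"rx":0,"ry":0,"rz":0.03,"gripper":1}
    - {"dx":-4,"dy":55,"dz":-120,"rx":0,"ry":0,"rz":0.06,"gripper":1}
    - {"dx":-7,"dy":85,"dz":-120,"rx":0,"ry":0,"rz":0.09,"gripper":1}
    - {"dx":-10,"dy":115,"dz":-120,"rx":0,"ry":0,"rz":0.129,"gripper":1}

```text
t: 35.27
eef_pos: [0.4953, -0.2705, 0.1478]
ee_rot: [3.141, -0.001, 3.108]
force: [1.7, -0.0, -2.0]
width: 0.03
gripper_force: 30.0
```

```bash
python3 - <<'E'
from h import *
s=st(); rel((495.5,-198.2),149,[np.pi,0,np.deg2rad(-1.8)-np.pi])
E
```

```text
t 35.27 p [ 495.3 -270.5  147.8] rpy [ 3.141e+00 -1.000e-03  3.108e+00] q [-0.15  0.27 -0.37 -0.   -0.94 -1.45] F [ 1.7 -0.  -2. ] w 30.0 gf 30.0
d [ 2.3 72.3 -1.1] rot [ 0.001 -0.001 -0.002] r 534.0
```

Emit:
jog_arm:
  targets:
    - {"dx":0,"dy":25,"dz":-1,"rx":0,"ry":0,"rz":0,"gripper":1}
    - {"dx":1,"dy":50,"dz":-1,"rx":0,"ry":0,"rz":0,"gripper":1}
    - {"dx":2,"dy":68,"dz":-1,"rx":0,"ry":0,"rz":0,"gripper":1}
    - {"dx":2,"dy":71,"dz":-1,"rx":0,"ry":0,"rz":0,"gripper":1}
    - {"dx":2,"dy":71,"dz":-1,"rx":0,"ry":0,"rz":0,"gripper":1}
    - {"dx":2,"dy":71,"dz":-1,"rx":0,"ry":0,"rz":0,"gripper":1}
    - {"dx":2,"dy":71,"dz":-1,"rx":0,"ry":0,"rz":0,"gripper":1}
    - {"dx":2,"dy":71,"dz":-1,"rx":0,"ry":0,"rz":0,"gripper":1}

```text
t: 35.93
eef_pos: [0.4962, -0.2015, 0.149]
ee_rot: [3.142, -0.0, 3.109]
force: [-0.2, 0.1, -1.6]
width: 0.0302
gripper_force: 30.0
```

```bash
python3 - <<'E'
from h import *
s=st(); rel((495.5,-198.2),149,[np.pi,0,np.deg2rad(-1.8)-np.pi])
d=grab('scene'); w=cloud(d)
P=d['view']@np.array([.56,-.2,.12,1]); u,v=int(P[0]/P[2]*d['fx']+d['cx']),int(P[1]/P[2]*d['fy']+d['cy'])
save(d['frame'][v-50:v+50,u-75:u+75],'scan.png',5); print(u,v)
# head front end from scene depth: points with z>.1 and x>.53 near y=-.2
k=(w[...,2]>.11)&(w[...,2]<.19)&(w[...,0]>.545)&(abs(w[...,1]+.2)<.05)
p=w[k]*1e3; print('head pts',len(p),'y ctr',((p.min(0)+p.max(0))/2).round(1),p.min(0).round(),p.max(0).round())
k=(w[...,2]>.052)&(w[...,2]<.106)&(w[...,0]>.6)&(w[...,0]<.67)&(abs(w[...,1]+.2)<.05)
p=w[k]*1e3; print('plate pts',len(p),'range',p.min(0).round(1),p.max(0).round(1))
E
```

```text
t 35.93 p [ 496.2 -201.5  149. ] rpy [ 3.142 -0.     3.109] q [-0.02  0.22 -0.43 -0.   -0.92 -1.58] F [-0.2  0.1 -1.6] w 30.2 gf 30.0
d [ 0.8  3.3 -0. ] rot [ 0.    -0.    -0.001] r 534.0
250 198
head pts 252 y ctr [ 566.7 -205.3  150.4] [ 545. -230.  130.] [ 588. -181.  171.]
plate pts 130 range [ 600.8 -243.5   52.1] [ 657.9 -151.4  105.7]
```

View pics/scan.png

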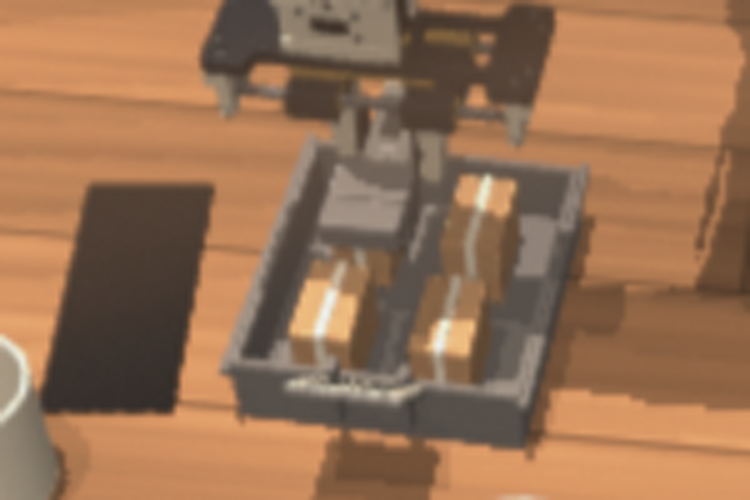

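The crop shows the scanner held level over the tote with its head at (365,205), facing the label plate at (355,385), and the mat bare at (135,295). Shift 3 mm sideways, then hold still for over two seconds.

Emit:
jog_arm:
  targets:
    - {"dx":0.5,"dy":1.5,"dz":0,"rx":0,"ry":0,"rz":0,"gripper":1}
    - {"dx":0.5,"dy":3,"dz":0,"rx":0,"ry":0,"rz":0,"gripper":1}
    - {"dx":0.5,"dy":3,"dz":0,"rx":0,"ry":0,"rz":0,"gripper":1}
    - {"dx":0.5,"dy":3,"dz":0,"rx":0,"ry":0,"rz":0,"gripper":1}
    - {"dx":0.5,"dy":3,"dz":0,"rx":0,"ry":0,"rz":0,"gripper":1}
    - {"dx":0.5,"dy":3,"dz":0,"rx":0,"ry":0,"rz":0,"gripper":1}
    - {"dx":0.5,"dy":3,"dz":0,"rx":0,"ry":0,"rz":0,"gripper":1}
    - {"dx":0.5,"dy":3,"dz":0,"rx":0,"ry":0,"rz":0,"gripper":1}

```text
t: 36.65
eef_pos: [0.496, -0.1977, 0.1492]
ee_rot: [-3.142, 0.0, 3.11]
force: [-0.4, 0.7, -2.6]
width: 0.0296
gripper_force: 30.0
```

Emit:
jog_arm:
  targets:
    - {"dx":0,"dy":0,"dz":0,"rx":0,"ry":0,"rz":0,"gripper":1}
    - {"dx":0,"dy":0,"dz":0,"rx":0,"ry":0,"rz":0,"gripper":1}
    - {"dx":0,"dy":0,"dz":0,"rx":0,"ry":0,"rz":0,"gripper":1}
    - {"dx":0,"dy":0,"dz":0,"rx":0,"ry":0,"rz":0,"gripper":1}
    - {"dx":0,"dy":0,"dz":0,"rx":0,"ry":0,"rz":0,"gripper":1}
    - {"dx":0,"dy":0,"dz":0,"rx":0,"ry":0,"rz":0,"gripper":1}
    - {"dx":0,"dy":0,"dz":0,"rx":0,"ry":0,"rz":0,"gripper":1}
    - {"dx":0,"dy":0,"dz":0,"rx":0,"ry":0,"rz":0,"gripper":1}

```text
t: 37.32
eef_pos: [0.4959, -0.1977, 0.1492]
ee_rot: [3.142, -0.0, 3.11]
force: [0.3, 0.5, -0.5]
width: 0.0297
gripper_force: 30.0
```

Emit:
jog_arm:
  targets:
    - {"dx":0,"dy":0,"dz":0,"rx":0,"ry":0,"rz":0,"gripper":1}
    - {"dx":0,"dy":0,"dz":0,"rx":0,"ry":0,"rz":0,"gripper":1}
    - {"dx":0,"dy":0,"dz":0,"rx":0,"ry":0,"rz":0,"gripper":1}
    - {"dx":0,"dy":0,"dz":0,"rx":0,"ry":0,"rz":0,"gripper":1}
    - {"dx":0,"dy":0,"dz":0,"rx":0,"ry":0,"rz":0,"gripper":1}
    - {"dx":0,"dy":0,"dz":0,"rx":0,"ry":0,"rz":0,"gripper":1}
    - {"dx":0,"dy":0,"dz":0,"rx":0,"ry":0,"rz":0,"gripper":1}
    - {"dx":0,"dy":0,"dz":0,"rx":0,"ry":0,"rz":0,"gripper":1}

```text
t: 37.98
eef_pos: [0.4959, -0.1977, 0.1492]
ee_rot: [3.142, -0.0, 3.11]
force: [-0.3, -0.6, -1.8]
width: 0.0298
gripper_force: 30.0
```

Emit:
jog_arm:
  targets:
    - {"dx":0,"dy":0,"dz":0,"rx":0,"ry":0,"rz":0,"gripper":1}
    - {"dx":0,"dy":0,"dz":0,"rx":0,"ry":0,"rz":0,"gripper":1}
    - {"dx":0,"dy":0,"dz":0,"rx":0,"ry":0,"rz":0,"gripper":1}
    - {"dx":0,"dy":0,"dz":0,"rx":0,"ry":0,"rz":0,"gripper":1}
    - {"dx":0,"dy":0,"dz":0,"rx":0,"ry":0,"rz":0,"gripper":1}
    - {"dx":0,"dy":0,"dz":0,"rx":0,"ry":0,"rz":0,"gripper":1}
    - {"dx":0,"dy":0,"dz":0,"rx":0,"ry":0,"rz":0,"gripper":1}
    - {"dx":0,"dy":0,"dz":0,"rx":0,"ry":0,"rz":0,"gripper":1}

```text
t: 38.65
eef_pos: [0.4959, -0.1977, 0.1492]
ee_rot: [-3.142, -0.0, 3.11]
force: [-0.7, -0.2, -0.7]
width: 0.03
gripper_force: 30.0
```

Emit:
jog_arm:
  targets:
    - {"dx":0,"dy":0,"dz":0,"rx":0,"ry":0,"rz":0,"gripper":1}
    - {"dx":0,"dy":0,"dz":0,"rx":0,"ry":0,"rz":0,"gripper":1}
    - {"dx":0,"dy":0,"dz":0,"rx":0,"ry":0,"rz":0,"gripper":1}
    - {"dx":0,"dy":0,"dz":0,"rx":0,"ry":0,"rz":0,"gripper":1}
    - {"dx":0,"dy":0,"dz":0,"rx":0,"ry":0,"rz":0,"gripper":1}
    - {"dx":0,"dy":0,"dz":0,"rx":0,"ry":0,"rz":0,"gripper":1}
    - {"dx":0,"dy":0,"dz":0,"rx":0,"ry":0,"rz":0,"gripper":1}
    - {"dx":0,"dy":0,"dz":0,"rx":0,"ry":0,"rz":0,"gripper":1}

```text
t: 39.32
eef_pos: [0.4959, -0.1977, 0.1492]
ee_rot: [-3.142, -0.0, 3.11]
force: [-0.2, 0.5, -0.9]
width: 0.0296
gripper_force: 30.0
```

```bash
python3 - <<'E'
from h import *
s=st(); rel((495.5,-198.2),149,[np.pi,0,np.deg2rad(-1.8)-np.pi])
for n in('scene','top'):
    d=grab(n); w=cloud(d); f=d['frame']
    mk=((f.max(-1)<75)&(w[...,0]>.37)&(w[...,0]<.64)&(w[...,1]<-.32)&(w[...,1]>-.46)&(w[...,2]<.02)).astype(np.uint8)
    cs=max(cv2.findContours(mk,cv2.RETR_EXTERNAL,cv2.CHAIN_APPROX_NONE)[0],key=cv2.contourArea)
    W=np.array([ray(d,a,b,.004)[:2]*1e3 for a,b in cs[:,0]]); print(n,cv2.minAreaRect(W.astype(np.float32)),len(cs))
E
```

```text
t 39.32 p [ 495.9 -197.7  149.2] rpy [-3.142 -0.     3.11 ] q [-0.01  0.22 -0.43  0.   -0.92 -1.59] F [-0.2  0.5 -0.9] w 29.6 gf 30.0
d [ 0.4 -0.5  0.2] rot [-0. -0.  0.] r 534.0
scene ((536.3314819335938, -383.12823486328125), (133.1513214111328, 80.39868927001953), 6.532557487487793) 104
top ((430.5005187988281, -394.0294494628906), (41.146141052246094, 78.25611114501953), 9.104268074035645) 67
```

Held for 2.7 s. The bare mat confirms a centre near (506,-386) and a yaw of 6.5°. Now to return the scanner.

```bash
python3 - <<'E'
from h import *
rel((507,-386),149,[np.pi,0,.113-np.pi])
E
```

```text
d [ -17.  -187.8    0.2] rot [-0.    -0.    -0.144] r 637.0
```

Emit:
jog_arm:
  targets:
    - {"dx":-1,"dy":-20,"dz":0,"rx":0,"ry":0,"rz":0,"gripper":1}
    - {"dx":-3,"dy":-48,"dz":0,"rx":0,"ry":0,"rz":-0.03,"gripper":1}
    - {"dx":-6,"dy":-76,"dz":0,"rx":0,"ry":0,"rz":-0.06,"gripper":1}
    - {"dx":-9,"dy":-104,"dz":0,"rx":0,"ry":0,"rz":-0.09,"gripper":1}
    - {"dx":-12,"dy":-132,"dz":0,"rx":0,"ry":0,"rz":-0.11,"gripper":1}
    - {"dx":-15,"dy":-160,"dz":0,"rx":0,"ry":0,"rz":-0.13,"gripper":1}
    - {"dx":-17,"dy":-182,"dz":0,"rx":0,"ry":0,"rz":-0.144,"gripper":1}
    - {"dx":-17,"dy":-188,"dz":0,"rx":0,"ry":0,"rz":-0.144,"gripper":1}

```text
t: 40.08
eef_pos: [0.507, -0.3891, 0.1487]
ee_rot: [-3.141, -0.0, -3.03]
force: [0.6, -0.1, -1.6]
width: 0.0298
gripper_force: 30.0
```

Emit:
jog_arm:
  targets:
    - {"dx":0,"dy":0,"dz":0,"rx":0,"ry":0,"rz":0,"gripper":1}
    - {"dx":0,"dy":0,"dz":25,"rx":0,"ry":0,"rz":0,"gripper":1}
    - {"dx":0,"dy":0,"dz":50,"rx":0,"ry":0,"rz":0,"gripper":1}
    - {"dx":0,"dy":0,"dz":75,"rx":0,"ry":0,"rz":0,"gripper":1}
    - {"dx":0,"dy":0,"dz":95,"rx":0,"ry":0,"rz":0,"gripper":1}
    - {"dx":0,"dy":0,"dz":105,"rx":0,"ry":0,"rz":0,"gripper":1}
    - {"dx":0,"dy":0,"dz":105,"rx":0,"ry":0,"rz":0,"gripper":1}
    - {"dx":0,"dy":0,"dz":105,"rx":0,"ry":0,"rz":0,"gripper":1}

```text
t: 40.75
eef_pos: [0.5073, -0.3857, 0.0445]
ee_rot: [-3.142, -0.001, -3.028]
force: [0.6, -0.4, -1.2]
width: 0.03
gripper_force: 30.0
```

```bash
python3 - <<'E'
from h import *
st();rel((507,-386),29,[np.pi,0,.113-np.pi])
E
```

```text
t 40.75 p [ 507.3 -385.7   44.5] rpy [-3.142e+00 -1.000e-03 -3.028e+00] q [-0.34  0.49 -0.3   0.   -0.78 -1.11] F [ 0.6 -0.4 -1.2] w 30.0 gf 30.0
d [ 0.4 -0.3 15.5] rot [-0.    -0.001  0.001] r 637.0
```

Emit:
jog_arm:
  targets:
    - {"dx":0,"dy":0,"dz":8,"rx":0,"ry":0,"rz":0,"gripper":1}
    - {"dx":0,"dy":0,"dz":13,"rx":0,"ry":0,"rz":0,"gripper":1}
    - {"dx":0,"dy":0,"dz":15,"rx":0,"ry":0,"rz":0,"gripper":1}
    - {"dx":0,"dy":0,"dz":16,"rx":0,"ry":0,"rz":0,"gripper":1}
    - {"dx":0,"dy":0,"dz":16,"rx":0,"ry":0,"rz":0,"gripper":1}
    - {"dx":0,"dy":0,"dz":16,"rx":0,"ry":0,"rz":0,"gripper":1}
    - {"dx":0,"dy":0,"dz":16,"rx":0,"ry":0,"rz":0,"gripper":1}
    - {"dx":0,"dy":0,"dz":16,"rx":0,"ry":0,"rz":0,"gripper":1}

```text
t: 41.42
eef_pos: [0.5072, -0.3863, 0.0284]
ee_rot: [-3.141, 0.0, -3.029]
force: [0.6, -1.0, -0.3]
width: 0.0299
gripper_force: 30.0
```

Emit:
jog_arm:
  targets:
    - {"dx":0,"dy":0,"dz":0,"rx":0,"ry":0,"rz":0,"gripper":0.4}
    - {"dx":0,"dy":0,"dz":0,"rx":0,"ry":0,"rz":0,"gripper":0.4}
    - {"dx":0,"dy":0,"dz":0,"rx":0,"ry":0,"rz":0,"gripper":0.4}
    - {"dx":0,"dy":0,"dz":0,"rx":0,"ry":0,"rz":0,"gripper":0.4}
    - {"dx":0,"dy":0,"dz":0,"rx":0,"ry":0,"rz":0,"gripper":0.4}
    - {"dx":0,"dy":0,"dz":-20,"rx":0,"ry":0,"rz":0,"gripper":0.4}
    - {"dx":0,"dy":0,"dz":-50,"rx":0,"ry":0,"rz":0,"gripper":0.4}
    - {"dx":0,"dy":0,"dz":-85,"rx":0,"ry":0,"rz":0,"gripper":0.4}

```text
t: 42.08
eef_pos: [0.5058, -0.3856, 0.1123]
ee_rot: [3.139, -0.004, -3.029]
force: [1.0, 0.3, 0.4]
width: 0.0526
gripper_force: 0.0
```

Emit:
jog_arm:
  targets:
    - {"dx":0,"dy":0,"dz":-40,"rx":0,"ry":0,"rz":0,"gripper":0.4}
    - {"dx":0,"dy":40,"dz":-60,"rx":0,"ry":0,"rz":0,"gripper":0.4}
    - {"dx":0,"dy":80,"dz":-60,"rx":0,"ry":0,"rz":0,"gripper":0.4}
    - {"dx":0,"dy":120,"dz":-60,"rx":0,"ry":0,"rz":0,"gripper":0.4}
    - {"dx":0,"dy":160,"dz":-60,"rx":0,"ry":0,"rz":0,"gripper":0.4}
    - {"dx":0,"dy":200,"dz":-60,"rx":0,"ry":0,"rz":0,"gripper":0.4}
    - {"dx":0,"dy":240,"dz":-60,"rx":0,"ry":0,"rz":0,"gripper":0.4}
    - {"dx":0,"dy":280,"dz":-60,"rx":0,"ry":0,"rz":0,"gripper":0.4}

```text
t: 42.75
eef_pos: [0.475, -0.1063, 0.1735]
ee_rot: [3.142, 0.001, -3.029]
force: [1.1, 0.7, -1.1]
width: 0.0527
gripper_force: 0.0
```

Emit:
jog_arm:
  targets:
    - {"dx":0,"dy":40,"dz":0,"rx":0,"ry":0,"rz":0,"gripper":0.4}
    - {"dx":0,"dy":80,"dz":0,"rx":0,"ry":0,"rz":0,"gripper":0.4}
    - {"dx":0,"dy":120,"dz":0,"rx":0,"ry":0,"rz":0,"gripper":0.4}
    - {"dx":0,"dy":160,"dz":0,"rx":0,"ry":0,"rz":0,"gripper":0.4}
    - {"dx":0,"dy":200,"dz":0,"rx":0,"ry":0,"rz":0,"gripper":0.4}
    - {"dx":0,"dy":200,"dz":0,"rx":0,"ry":0,"rz":0,"gripper":0.4}
    - {"dx":0,"dy":200,"dz":0,"rx":0,"ry":0,"rz":0,"gripper":0.4}
    - {"dx":0,"dy":200,"dz":0,"rx":0,"ry":0,"rz":0,"gripper":0.4}

```text
t: 43.42
eef_pos: [0.4528, 0.091, 0.1732]
ee_rot: [-3.142, -0.0, -3.027]
force: [0.8, 0.0, -0.3]
width: 0.0522
gripper_force: 0.0
```

```bash
python3 - <<'E'
from h import *
st(); d=grab('top'); save(d['frame'][110:262,210:480],'final.png',2.9)
from m import *
k=(Z>.026)&(X>.38)&(X<.63)&(Y<-.34)&(Y>-.44); wh=k&(f.min(-1)>150)
R_=cv2.minAreaRect((w[wh][:,:2]*1e3).astype(np.float32)); a=np.deg2rad(R_[2] if R_[1][0]>R_[1][1] else R_[2]-90)
g=np.array(R_[0])+28.5*np.array([np.cos(a),np.sin(a)]); print('handle',R_,'grip',g.round(1),np.percentile(w[k][:,2]*1e3,[5,50,95]).round(1))
rect((abs(Z-.057)<.004)&(X<.6)&(X>.4)&(Y<-.12)&(Y>-.28),'carton')
mk=(f.max(-1)<75)&(X>.38)&(X<.63)&(Y<-.33)&(Y>-.45)&(Z<.02)
pts=np.array([ray(d,c_,r_,.004)[:2]*1e3 for r_,c_ in zip(*np.where(mk))]); print('mat',cv2.minAreaRect(pts.astype(np.float32)),len(pts))
E
```

```text
t 43.42 p [452.8  91.  173.2] rpy [-3.142 -0.    -3.027] q [ 0.63  0.07 -0.55 -0.   -0.95 -2.08] F [ 0.8  0.  -0.3] w 52.2 gf 0.0
handle ((524.5867309570312, -396.03155517578125), (50.70949172973633, 213.54820251464844), 80.96096801757812) grip [ 552.7 -400.5] [31.8 40.1 54.3]
carton pix [371. 209.] ctr 549.9 -164.2 size 36.6 59.1 ang 87.9 z 57.3
carton pix [393. 209.] ctr 546.4 -238.7 size 36.7 62.2 ang 87.3 z 57.3
carton pix [371. 237.] ctr 461.2 -160.6 size 36.3 61.0 ang 87.4 z 57.5
carton pix [393. 238.] ctr 454.6 -233.6 size 38.3 57.7 ang 88.5 z 57.5
mat ((505.646240234375, -385.7351989746094), (191.46881103515625, 78.93883514404297), 6.389782428741455) 517
```

View pics/final.png

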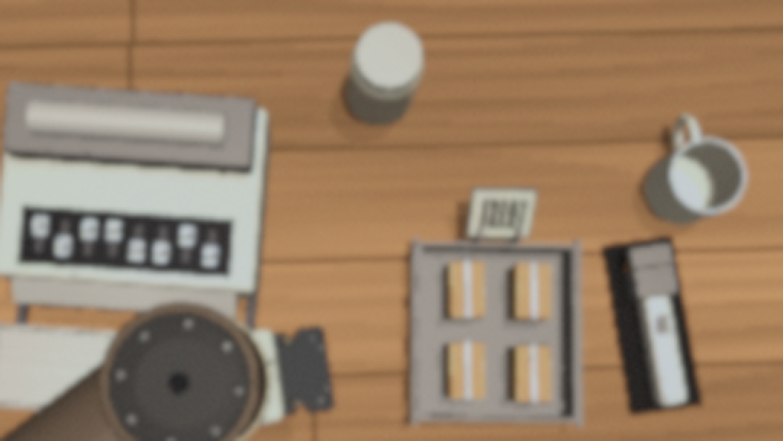

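The final picture shows everything in place:
- **Cartons:** all four are flat in the tote.
- **Scanner:** it's on its mat at (655,330), and the mat centre measures (505.6,-385.7) against a release at (507,-386).
- **Switches:** they're set as asked.
- **Jar and mug:** they haven't moved.

Handing in.

```bash
python3 -c "
from station import arm
print(arm.job_done())"
```

```text
the job is handed in; nothing more can be done
None
```

I handed the job in at about 43 s: all four cartons are on the tote floor, the scanner was held at the label for 2.7 s and laid back on its mat, the switches are set as asked, and the jar and mug weren't touched.

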